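# Return leftover walnuts to the right tilt-out bin

### The job

Put the leftover walnuts away. Of the two tilt-out bins in the white unit, find the one that already has a walnut in it (the other one holds a cinnamon stick and must stay shut), pull its front open to the stop, and tip the walnuts out of the small steel pans on the tray into the tilted opening. Stand the pans back upright on the tray, and when every walnut is in that bin push its front fully shut; leave the carton, the paper cups and the squeeze bottle standing where they are.

Things in the scene. Friction and masses are not known exactly. Their poses are not given: they have to be found in the camera images.
- unit: White two-bin unit, fixed, 170 deep (its x) x 356 wide (its y) x 200 high, with a clear flat roof through which the bins can be seen from above. Origin on the table under the middle of its front edge; its +x points backward into the unit, +y to its left bin, z up; the front faces -x. Two tilt-out bins side by side, their middles at y = +89 (bin_left) and -89 (bin_right) mm.
- bin_left (a joint): Tilt angle of the left bin (at unit y = +89 mm), rad: 0 shut, 0.7 open at the stop. Its hinge line runs along the unit's y at unit x = 0, z = 16 mm; opening swings the top of the front to the unit's -x. A stiff hinge: it stays where it is left; 3 to 5 N at the grip bar moves it.
- bin_right (a joint): The same for the right bin (at unit y = -89 mm). Either bin, open at its stop, has its front's top edge 111 mm before the unit's front and 148 mm above the table; the opening lies between that edge and the roof's front edge (unit x = 0, 200 mm high).
- bin_left_grip (a point): Middle of the left bin's grip bar: a dark round bar 12 mm thick, 110 long along the unit's y, standing 42 mm above the top edge of the front panel on a post at each end; 214 mm from the hinge line, 3 mm behind the front's plane, 230 mm above the table when shut. It moves with the bin.
- bin_right_grip (a point): The same for the right bin.
- bin_left_base (a point): On the left bin's hinge line, middle of its width; axes tilt with the bin: x into the bin from its front, y along its width, z up its front. The bin is an aluminium tub 160 wide, 145 deep, walls 4 to 6: front and the front half of the sides 172 high, the rest 115. Inside: x 6 to 141, y -76 to 76, z from 4 mm.
- bin_right_base (a point): The same for the right bin.
- tray: Flat aluminium tray 300 (x) x 420 (y), floor top 4 mm above the table, rim a 10 mm bead that is only look; fixed. Origin under its centre.
- stock_walnut: The walnut (34 mm ball) that already lies in one of the bins: it marks the bin to use. Origin at its centre.
- stock_stick: Cinnamon stick, 90 long, 20 thick, lying in the other bin. Origin under its middle.
- pan1: Small open steel pan, 122 long (x) x 64 wide (y, grip it across this) x 60 high, walls 4, 0.3 kg, holding 0 to 2 walnuts. Origin under its foot. Upright back wall at x = +50, upright side walls from x = -70 to +50; the flat floor (x -20 to +50) rises at the front in a 25 degree chute to an open pouring lip at x = -72, 28 mm high.
- pan2: Another pan like pan1.
- pan3: Another pan like pan1.
- walnut1: Walnut, a ball of 34 mm, 18 g, in one of the pans at the start; may be absent. Origin at its centre.
- walnut2: Another walnut like walnut1; may be absent.
- walnut3: Another walnut like walnut1; may be absent.
- walnut4: Another walnut like walnut1; may be absent.
- walnut5: Another walnut like walnut1; may be absent.
- walnut6: Another walnut like walnut1; may be absent.
- carton: White and green drink carton, 70 x 70 x 190 high; bystander. Origin under its centre.
- paper_cups: Stack of white paper cups, 76 thick, 112 high; bystander. Origin under its centre.
- squeeze: Yellow squeeze bottle with a white cap, 60 thick, 170 high; bystander. Origin under its centre.

How it is judged:
On the way, in this order (a step that is already met when the one before it is completed fails the run):
1. the bin that holds the stock walnut is open to its stop (((y of stock_walnut in the frame of unit above 0 m and value of joint bin_left above 0.65 rad) or (y of stock_walnut in the frame of unit below 0 m and value of joint bin_right above 0.65 rad))), for 0.2 s.
2. a pan is tipped over that open bin (((y of stock_walnut in the frame of unit above 0 m and value of joint bin_left above 0.6 rad and ((angle between pan1's own z axis and vertical above 0.4 rad and horizontal distance between pan1 and bin_left_base below 0.25 m and height (world z) of pan1 above 0.12 m) or (angle between pan2's own z axis and vertical above 0.4 rad and horizontal distance between pan2 and bin_left_base below 0.25 m and height (world z) of pan2 above 0.12 m) or (angle between pan3's own z axis and vertical above 0.4 rad and horizontal distance between pan3 and bin_left_base below 0.25 m and height (world z) of pan3 above 0.12 m))) or (y of stock_walnut in the frame of unit below 0 m and value of joint bin_right above 0.6 rad and ((angle between pan1's own z axis and vertical above 0.4 rad and horizontal distance between pan1 and bin_right_base below 0.25 m and height (world z) of pan1 above 0.12 m) or (angle between pan2's own z axis and vertical above 0.4 rad and horizontal distance between pan2 and bin_right_base below 0.25 m and height (world z) of pan2 above 0.12 m) or (angle between pan3's own z axis and vertical above 0.4 rad and horizontal distance between pan3 and bin_right_base below 0.25 m and height (world z) of pan3 above 0.12 m))))), for 0.1 s.
3. all the walnuts are in that bin while it is still open (((y of stock_walnut in the frame of unit above 0 m and value of joint bin_left above 0.6 rad and (x of walnut1 in the frame of bin_left_base between 0 and 0.15 m and y of walnut1 in the frame of bin_left_base between -0.08 and 0.08 m and z of walnut1 in the frame of bin_left_base between 0 and 0.13 m) and (x of walnut2 in the frame of bin_left_base between 0 and 0.15 m and y of walnut2 in the frame of bin_left_base between -0.08 and 0.08 m and z of walnut2 in the frame of bin_left_base between 0 and 0.13 m) and (x of walnut3 in the frame of bin_left_base between 0 and 0.15 m and y of walnut3 in the frame of bin_left_base between -0.08 and 0.08 m and z of walnut3 in the frame of bin_left_base between 0 and 0.13 m) and (x of walnut4 in the frame of bin_left_base between 0 and 0.15 m and y of walnut4 in the frame of bin_left_base between -0.08 and 0.08 m and z of walnut4 in the frame of bin_left_base between 0 and 0.13 m) and (x of walnut5 in the frame of bin_left_base between 0 and 0.15 m and y of walnut5 in the frame of bin_left_base between -0.08 and 0.08 m and z of walnut5 in the frame of bin_left_base between 0 and 0.13 m) and (x of walnut6 in the frame of bin_left_base between 0 and 0.15 m and y of walnut6 in the frame of bin_left_base between -0.08 and 0.08 m and z of walnut6 in the frame of bin_left_base between 0 and 0.13 m) and (x of stock_walnut in the frame of bin_left_base between 0 and 0.15 m and y of stock_walnut in the frame of bin_left_base between -0.08 and 0.08 m and z of stock_walnut in the frame of bin_left_base between 0 and 0.13 m)) or (y of stock_walnut in the frame of unit below 0 m and value of joint bin_right above 0.6 rad and (x of walnut1 in the frame of bin_right_base between 0 and 0.15 m and y of walnut1 in the frame of bin_right_base between -0.08 and 0.08 m and z of walnut1 in the frame of bin_right_base between 0 and 0.13 m) and (x of walnut2 in the frame of bin_right_base between 0 and 0.15 m and y of walnut2 in the frame of bin_right_base between -0.08 and 0.08 m and z of walnut2 in the frame of bin_right_base between 0 and 0.13 m) and (x of walnut3 in the frame of bin_right_base between 0 and 0.15 m and y of walnut3 in the frame of bin_right_base between -0.08 and 0.08 m and z of walnut3 in the frame of bin_right_base between 0 and 0.13 m) and (x of walnut4 in the frame of bin_right_base between 0 and 0.15 m and y of walnut4 in the frame of bin_right_base between -0.08 and 0.08 m and z of walnut4 in the frame of bin_right_base between 0 and 0.13 m) and (x of walnut5 in the frame of bin_right_base between 0 and 0.15 m and y of walnut5 in the frame of bin_right_base between -0.08 and 0.08 m and z of walnut5 in the frame of bin_right_base between 0 and 0.13 m) and (x of walnut6 in the frame of bin_right_base between 0 and 0.15 m and y of walnut6 in the frame of bin_right_base between -0.08 and 0.08 m and z of walnut6 in the frame of bin_right_base between 0 and 0.13 m) and (x of stock_walnut in the frame of bin_right_base between 0 and 0.15 m and y of stock_walnut in the frame of bin_right_base between -0.08 and 0.08 m and z of stock_walnut in the frame of bin_right_base between 0 and 0.13 m)))), for 0.2 s.
At the end, for the whole second after the job is handed in: All walnuts lie in the bin that held the stock walnut at the start, both bins are shut (under 0.06 rad), and the three pans stand upright (within 0.12 rad) with their middles on the tray (((y of stock_walnut in the frame of unit above 0 m and (x of walnut1 in the frame of bin_left_base between 0 and 0.15 m and y of walnut1 in the frame of bin_left_base between -0.08 and 0.08 m and z of walnut1 in the frame of bin_left_base between 0 and 0.13 m) and (x of walnut2 in the frame of bin_left_base between 0 and 0.15 m and y of walnut2 in the frame of bin_left_base between -0.08 and 0.08 m and z of walnut2 in the frame of bin_left_base between 0 and 0.13 m) and (x of walnut3 in the frame of bin_left_base between 0 and 0.15 m and y of walnut3 in the frame of bin_left_base between -0.08 and 0.08 m and z of walnut3 in the frame of bin_left_base between 0 and 0.13 m) and (x of walnut4 in the frame of bin_left_base between 0 and 0.15 m and y of walnut4 in the frame of bin_left_base between -0.08 and 0.08 m and z of walnut4 in the frame of bin_left_base between 0 and 0.13 m) and (x of walnut5 in the frame of bin_left_base between 0 and 0.15 m and y of walnut5 in the frame of bin_left_base between -0.08 and 0.08 m and z of walnut5 in the frame of bin_left_base between 0 and 0.13 m) and (x of walnut6 in the frame of bin_left_base between 0 and 0.15 m and y of walnut6 in the frame of bin_left_base between -0.08 and 0.08 m and z of walnut6 in the frame of bin_left_base between 0 and 0.13 m) and (x of stock_walnut in the frame of bin_left_base between 0 and 0.15 m and y of stock_walnut in the frame of bin_left_base between -0.08 and 0.08 m and z of stock_walnut in the frame of bin_left_base between 0 and 0.13 m)) or (y of stock_walnut in the frame of unit below 0 m and (x of walnut1 in the frame of bin_right_base between 0 and 0.15 m and y of walnut1 in the frame of bin_right_base between -0.08 and 0.08 m and z of walnut1 in the frame of bin_right_base between 0 and 0.13 m) and (x of walnut2 in the frame of bin_right_base between 0 and 0.15 m and y of walnut2 in the frame of bin_right_base between -0.08 and 0.08 m and z of walnut2 in the frame of bin_right_base between 0 and 0.13 m) and (x of walnut3 in the frame of bin_right_base between 0 and 0.15 m and y of walnut3 in the frame of bin_right_base between -0.08 and 0.08 m and z of walnut3 in the frame of bin_right_base between 0 and 0.13 m) and (x of walnut4 in the frame of bin_right_base between 0 and 0.15 m and y of walnut4 in the frame of bin_right_base between -0.08 and 0.08 m and z of walnut4 in the frame of bin_right_base between 0 and 0.13 m) and (x of walnut5 in the frame of bin_right_base between 0 and 0.15 m and y of walnut5 in the frame of bin_right_base between -0.08 and 0.08 m and z of walnut5 in the frame of bin_right_base between 0 and 0.13 m) and (x of walnut6 in the frame of bin_right_base between 0 and 0.15 m and y of walnut6 in the frame of bin_right_base between -0.08 and 0.08 m and z of walnut6 in the frame of bin_right_base between 0 and 0.13 m) and (x of stock_walnut in the frame of bin_right_base between 0 and 0.15 m and y of stock_walnut in the frame of bin_right_base between -0.08 and 0.08 m and z of stock_walnut in the frame of bin_right_base between 0 and 0.13 m))) and value of joint each of bin_left, bin_right below 0.06 rad and x of pan1 in the frame of tray between -0.15 and 0.15 m and y of pan1 in the frame of tray between -0.21 and 0.21 m and z of pan1 in the frame of tray between -0.005 and 0.012 m and angle between each of pan1, pan2, pan3's own z axis and vertical below 0.12 rad and x of pan2 in the frame of tray between -0.15 and 0.15 m and y of pan2 in the frame of tray between -0.21 and 0.21 m and z of pan2 in the frame of tray between -0.005 and 0.012 m and x of pan3 in the frame of tray between -0.15 and 0.15 m and y of pan3 in the frame of tray between -0.21 and 0.21 m and z of pan3 in the frame of tray between -0.005 and 0.012 m); the robot touches nothing.
It fails at once if the bin with the cinnamon stick is opened (over 0.2 rad) ((y of stock_walnut in the frame of unit above 0 m and value of joint bin_right above 0.2 rad) or (y of stock_walnut in the frame of unit below 0 m and value of joint bin_left above 0.2 rad)).
It fails at once if the carton is knocked away (over 40 mm) or over (distance of carton from where it was at the start of the episode above 0.04 m or angle between carton's own z axis and vertical above 0.4 rad).
It fails at once if the stack of paper cups is knocked away (over 40 mm) or over (distance of paper_cups from where it was at the start of the episode above 0.04 m or angle between paper_cups's own z axis and vertical above 0.4 rad).
It fails at once if the squeeze bottle is knocked away (over 40 mm) or over (distance of squeeze from where it was at the start of the episode above 0.04 m or angle between squeeze's own z axis and vertical above 0.4 rad).
Of walnut1, walnut2, walnut3, walnut4, walnut5, walnut6 only 3 to 6 are there at a start; the rules pass over those that are not, and their reading is None.
At some moment in a run one of pan1, pan2, pan3 may be knocked a few centimetres aside while the robot is not near it.
It also fails if it takes over 210 s, if anything falls off the work surface, if the arm or the gripper's body presses on something with over 40 N, if the wrist force passes 120 N, or if a joint passes its speed limit or range.

### The arm

A 6-joint arm with a two-finger parallel gripper is mounted at the origin on the work surface. World frame = base frame: x ahead of the robot, y to its left, z up, the work surface at z = 0. Lengths are in m, angles in rad, forces in N, time in s.
With the tool pointing down it reaches from about 0.375 to 0.975 m from the base axis. Payload 3.8 kg.
Tool frame: the origin (TCP) lies between the finger pads; the fingertips stand 11 mm ahead of it and the grasp point (between the pads) lies 8 mm behind it; z points along the fingers, y is the direction in which the jaws open and shut (so a half turn about z gives the same grasp; the last joint's range is limited). The gripper opens to 88 mm and grips with 3 to 60 N. Pads are 18 mm wide; open, the fingers measure 123 mm over their backs; the gripper's body (75 mm by 187 mm) begins 45 mm behind the grasp point.
Start: joints at [-0.037, 0.264, 1.604, -0, 1.274, -0.037], TCP at [0.675, -0, 0.25] pointing down, gripper open.
Joint ranges: [-2.63, 2.63], [-0.94, 2.18], [0.31, 2.57], [-1.31, 4.45], [0, 2.66], [-2.55, 2.55]. Speed limits (rad/s): [2.57, 2.57, 3.14, 3.14, 3.14, 3.14].

### API

Orientations are given as [roll, pitch, yaw] about the fixed x, y, z axes, in that order (R = Rz(yaw) Ry(pitch) Rx(roll)).
In Python, from plant import readout, camera, calibration, env gives the robot as it stands.
- The arm moves only by the tool send_rows, never from a script. Its argument "targets" is a list of rows, each an object with "gripper": the finger opening in mm, from 0 to 88.1; "translation": the shift along the tool's x, y, z in mm, a list of three; "turn": the turn, a rotation vector about the tool's x, y, z in degrees, a list of three. In form: [{"gripper": gripper, "translation": [tx, ty, tz], "turn": [rx, ry, rz]}, ...]. A call has 1 to 20 rows; each row is the pose to reach, as a shift and turn from the pose measured when the call began, along the tool's axes at that moment; what a row does not reach only later rows make up. A row lasts 1/8 s, in which the tool goes at most 62.5 mm and 10.7 degrees, less where a joint would pass 70% of its speed; a pose out of reach is approached as far as the arm can. A call with a gripper value outside its range is refused whole. The fingers move at their own pace and stop on an object; the grip force is fixed at half the most. Time passes only in rows, so rows that repeat a pose let the fingers close. It gives the time, the measured TCP pose, the force and the opening at its end, in the units of the state.
- readout.read_state(): the state, without advancing time (a new reading comes with each control period).
- camera(name): name is "scene" or "side" or "wrist"; returns the picture (384x512x3 uint8, blue, green, red); there is no depth.
- calibration(name): a dict with "K" (3x3 intrinsics, pixels), "k1" (the pictures are not rectified: a ray, as slopes to the right and down, at radius r is drawn at 1 + k1 r^2 times it, then the intrinsics apply), "origin" and "rotation" of the camera in the world; the wrist camera has in their place "hand_eye" (4x4, takes a point from camera to tool coordinates, whose origin is the TCP and whose axes are the flange's). Camera axes: x right, y up, looking along -z (the intrinsics and any distortion apply to the point x, -y, -z); pixel columns grow to the right and rows downward; lengths in m; the calibration is good to about 2 mm. A picture is of the moment at which its call begins: read the wrist's pose just before it. calibration takes no time and is no camera call.
- env.close_job(): hands the job in, once; it reports no verdict.
The state is a dict: "t": time; "joint_pos": joint angles; "qvel": joint speeds; "joint_torque": joint torques, N m; "tool_pos": TCP position; "orientation": TCP orientation; "ft_force": force on the tool from outside, world axes, zero at the start; "moment": the same for the moment, N m; "gripper_width": finger opening in m.
Only numpy, scipy, OpenCV 4.12 (cv2) and the standard library are available. Lean on these libraries where they do the work, as an engineer would, in place of code of your own. Each camera call takes 0.05 s, during which the arm holds its last target.

## Working session

There is one attempt and no reset: what is moved stays moved. The work goes in short steps, Python scripts to look and compute and a tool call to move; the robot and the scene stay as the last step left them, time stands still between calls to the robot, and variables do not carry over. Pictures are saved under pics/ and viewed, and the job is handed in when it is done.

Besides the shell and the picture viewer there is one more tool, called by a JSON object that holds its "op" and its "data". send_rows: Moves the arm, as the interface text tells. Its arguments: {"type":"object","properties":{"targets":{"type":"array"}},"required":["targets"]}

```bash
ls; mkdir -p pics; cat > h.py <<'E'
import numpy as np, cv2
from scipy.spatial.transform import Rotation as R
from plant import readout, camera, calibration, env
def snap(name,fn,scale=1.5):
    im=camera(name); cv2.imwrite('pics/'+fn+'_raw.png',im)
    cv2.imwrite('pics/'+fn+'.png',cv2.resize(im,None,fx=scale,fy=scale,interpolation=cv2.INTER_CUBIC)); return im
def toolT():
    s=readout.read_state(); T=np.eye(4); T[:3,:3]=R.from_euler('xyz',s['orientation']).as_matrix(); T[:3,3]=s['tool_pos']; return T
def cam(name,T=None):
    c=calibration(name)
    if 'hand_eye' in c:
        M=(toolT() if T is None else T)@np.array(c['hand_eye']); return np.array(c['K']),c['k1'],M[:3,3],M[:3,:3]
    r=np.array(c['rotation'])
    if r.shape!=(3,3): r=R.from_euler('xyz',r).as_matrix()
    return np.array(c['K']),c['k1'],np.array(c['origin']),r
def ray(C,uv):
    K,k1,o,r=C
    d=np.linalg.solve(K,[uv[0],uv[1],1]); p=d[:2].copy()
    q=p.copy()
    for _ in range(30): q=p/(1+k1*(q@q))
    v=r@np.array([q[0],-q[1],-1]); return o,v/np.linalg.norm(v)
def onz(C,uv,z):
    o,v=ray(C,uv); return o+v*(z-o[2])/v[2]
def proj(C,P):
    K,k1,o,r=C
    p=r.T@(np.asarray(P)-o); q=np.array([p[0],-p[1]])/-p[2]; q=q*(1+k1*(q@q)); return (K@[q[0],q[1],1])[:2]
def tri(C1,u1,C2,u2):
    o1,v1=ray(C1,u1);o2,v2=ray(C2,u2)
    A=np.stack([v1,-v2],1); t=np.linalg.lstsq(A,o2-o1,rcond=None)[0]
    a=o1+v1*t[0];b=o2+v2*t[1]; return (a+b)/2,np.linalg.norm(a-b)
E
python3 - <<'E'
from h import *
print(readout.read_state())
for n in ['scene','side','wrist']:
    print(n,calibration(n)); snap(n,n+'0')
E
```

```text
pics
{'t': 0.0, 'joint_pos': array([-3.69286849e-02,  2.64727093e-01,  1.60535945e+00, -8.87705372e-06,
        1.27371141e+00, -3.68989246e-02]), 'qvel': array([-0.00070745, -0.00011672, -0.00026429,  0.00109222, -0.00087692,
       -0.00100658]), 'joint_torque': array([-9.59501231e-04, -5.02113855e+01, -3.56871557e+01,  7.25938403e-02,
        2.92220683e-02, -1.93505334e-04]), 'tool_pos': array([6.74313696e-01, 1.34740570e-06, 2.48413405e-01]), 'orientation': array([-3.13938854e+00, -7.28781808e-05,  1.57076909e+00]), 'ft_force': array([-0.52464141, -0.09158545, -0.16921497]), 'moment': array([ 0.0234074 ,  0.01617147, -0.03286275]), 'gripper_width': 0.08807983863528664}
scene {'K': array([[388.05787646,   0.        , 251.37697551],
       [  0.        , 388.05787646, 196.56941434],
       [  0.        ,   0.        ,   1.        ]]), 'k1': 0.012261061994176781, 'origin': array([-0.0827691 ,  0.51034885,  1.16266961]), 'rotation': array([ 0.67624456,  0.01811772, -2.16999888])}
side {'K': array([[386.0160582 ,   0.        , 256.34796701],
       [  0.        , 386.0160582 , 178.56525364],
       [  0.        ,   0.        ,   1.        ]]), 'k1': -0.13358770841951784, 'origin': array([-0.06560313, -0.54746487,  0.93797925]), 'rotation': array([ 0.83620267,  0.01153007, -0.81077451])}
wrist {'K': array([[280.22171856,   0.        , 252.13696326],
       [  0.        , 280.22171856, 197.31665388],
       [  0.        ,   0.        ,   1.        ]]), 'k1': -0.03536737711593651, 'hand_eye': array([[ 4.75302058e-04,  9.53116748e-01,  3.02602443e-01,
         7.84404755e-02],
       [ 9.99997510e-01,  2.06747700e-04, -2.22191058e-03,
        -7.77119345e-05],
       [-2.18030254e-03,  3.02602746e-01, -9.53114277e-01,
        -1.34087899e-01],
       [ 0.00000000e+00,  0.00000000e+00,  0.00000000e+00,
         1.00000000e+00]])}
```

View pics/scene0.png

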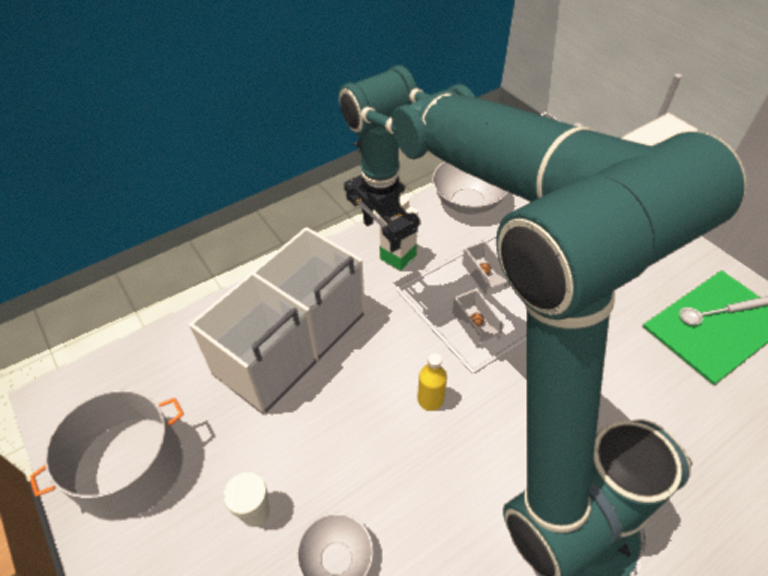

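View pics/side0.png

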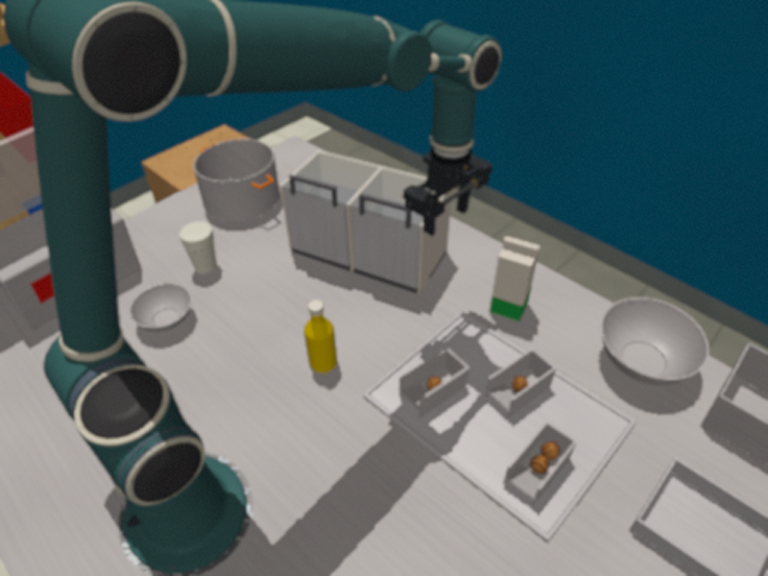

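View pics/wrist0.png

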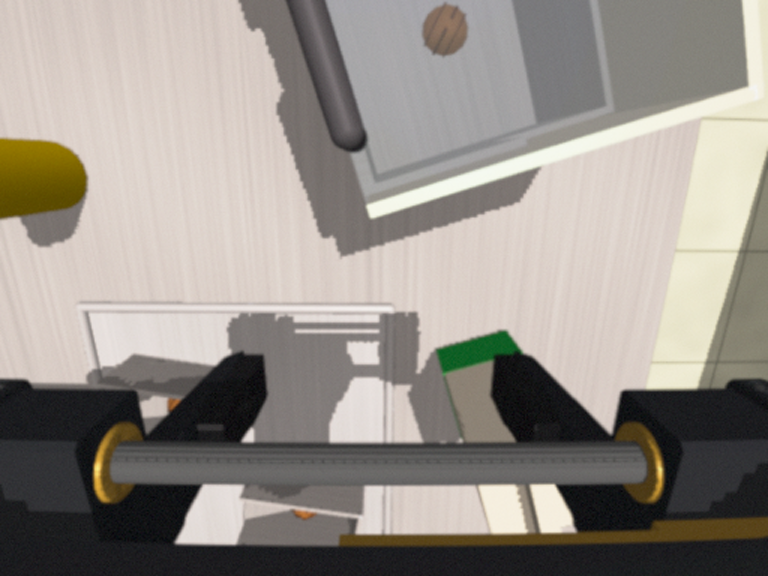

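The wrist view shows a walnut in the nearer (right) bin at about (445,30). The side view shows all three pans, holding 1, 1 and 2 walnuts. Next I'll zoom in.

```bash
python3 - <<'E'
import cv2
a=cv2.imread('pics/scene0_raw.png'); b=cv2.imread('pics/side0_raw.png')
cv2.imwrite('pics/z1.png',cv2.resize(a[145:280,120:255],None,fx=4.4,fy=4.4,interpolation=cv2.INTER_CUBIC))
cv2.imwrite('pics/z2.png',cv2.resize(b[90:200,180:310],None,fx=5,fy=5,interpolation=cv2.INTER_CUBIC))
cv2.imwrite('pics/z3.png',cv2.resize(b[205:365,235:430],None,fx=3.7,fy=3.7,interpolation=cv2.INTER_CUBIC))
E
```

```text
(no output)
```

View pics/z1.png

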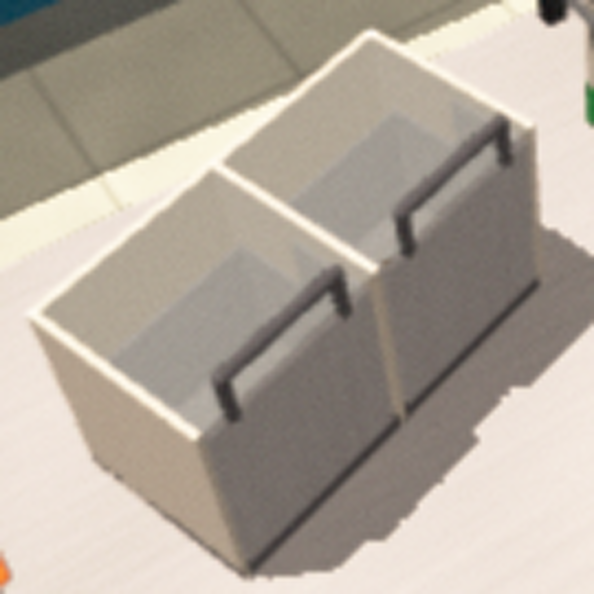

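View pics/z2.png

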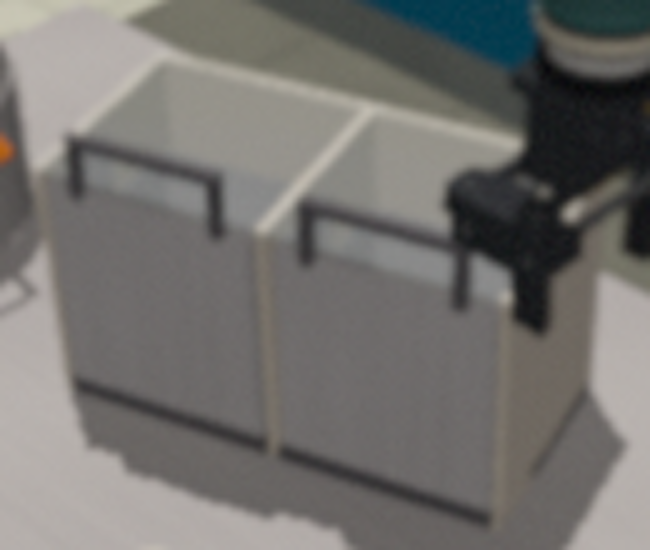

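View pics/z3.png

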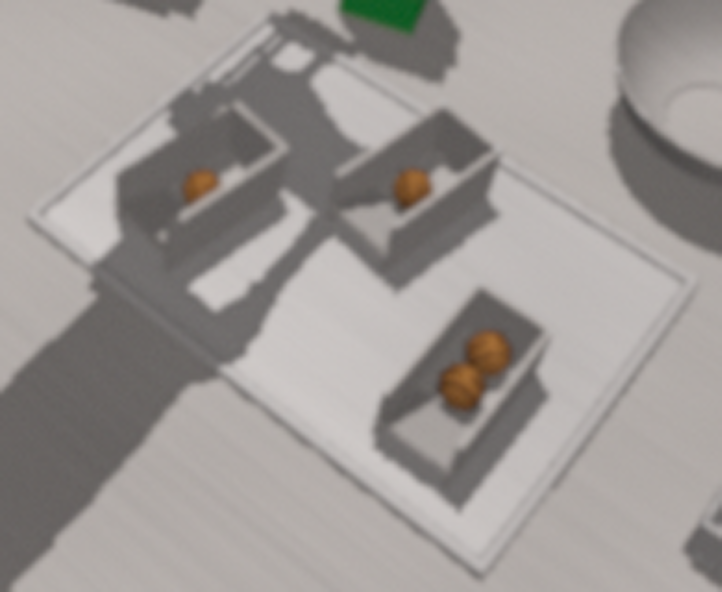

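```bash
python3 - <<'E'
from h import *
S=cam('scene');D=cam('side');W=cam('wrist')
f1=lambda p:(p[0]/4.4+120,p[1]/4.4+145)
f2=lambda p:(p[0]/5+180,p[1]/5+90)
P={}
for n,p,z in [('FLb',(248,575),0),('FMb',(403,420),0),('FRb',(538,283),0),('FLt',(197,440),.2),('FMt',(378,270),.2),('FRt',(533,127),.2),('BLt',(33,317),.2),('BRt',(372,32),.2)]:
    P[n]=onz(S,f1(p),z); print(n,P[n].round(4))
for n,p,z in [('FLb',(80,400),0),('FMb',(272,457),0),('FRb',(497,525),0),('FMt',(263,230),.2),('FRt',(507,297),.2)]:
    print('side',n,onz(D,f2(p),z).round(4))
print('wrist FRt',onz(W,(370/1.5,215/1.5),.2).round(4))
print('wrist walnut',onz(W,(445/1.5,30/1.5),.022).round(4))
u=P['FLt']-P['FRt'];print(np.linalg.norm(u),np.degrees(np.arctan2(u[1],u[0])))
u=P['BLt']-P['BRt'];print(np.linalg.norm(u),np.degrees(np.arctan2(u[1],u[0])))
g=lambda p:(p[0]/3.7+235,p[1]/3.7+205)
for n,p in [('tl',(275,25)),('l',(32,218)),('b',(482,573)),('r',(690,283))]: print('tray',n,onz(D,g(p),.006).round(3))
for n,p in [('nA',(200,185)),('nB',(411,187)),('nC1',(489,352)),('nC2',(461,386))]: print(n,onz(D,g(p),.025).round(3))
for n,p in [('A',(117,180)),('A',(162,235)),('A',(287,148)),('A',(237,103)),('B',(335,180)),('B',(390,250)),('B',(497,155)),('B',(445,108)),('C',(380,420)),('C',(450,470)),('C',(548,335)),('C',(482,288))]: print(n,onz(D,g(p),.064).round(3))
E
```

```text
FLb [0.5654 0.3941 0.    ]
FMb [0.6166 0.2283 0.    ]
FRb [0.6688 0.0639 0.    ]
FLt [0.5611 0.3963 0.2   ]
FMt [0.6146 0.2274 0.2   ]
FRt [0.6651 0.0621 0.2   ]
BLt [0.7176 0.4454 0.2   ]
BRt [0.8245 0.111  0.2   ]
side FLb [0.5609 0.3744 0.    ]
side FMb [0.6149 0.2234 0.    ]
side FRb [0.6724 0.0589 0.    ]
side FMt [0.6182 0.2211 0.2   ]
side FRt [0.672  0.0577 0.2   ]
wrist FRt [0.6712 0.057  0.2   ]
wrist walnut [0.7255 0.176  0.022 ]
0.3499627811598673 107.29226532782609
0.3511234815320624 107.72548824073223
tray tl [ 0.675 -0.069  0.006]
tray l [ 0.381 -0.057  0.006]
tray b [ 0.378 -0.476  0.006]
tray r [ 0.678 -0.474  0.006]
nA [ 0.484 -0.141  0.025]
nB [ 0.595 -0.265  0.025]
nC1 [ 0.511 -0.391  0.025]
nC2 [ 0.474 -0.391  0.025]
A [ 0.422 -0.11   0.064]
A [ 0.407 -0.168  0.064]
A [ 0.533 -0.185  0.064]
A [ 0.542 -0.129  0.064]
B [ 0.533 -0.231  0.064]
B [ 0.509 -0.298  0.064]
B [ 0.637 -0.31   0.064]
B [ 0.65  -0.254  0.064]
C [ 0.394 -0.372  0.064]
C [ 0.395 -0.427  0.064]
C [ 0.525 -0.422  0.064]
C [ 0.527 -0.366  0.064]
```

```bash
python3 - <<'E'
from h import *
S=cam('scene');D=cam('side');W=cam('wrist')
f1=lambda p:(p[0]/4.4+120,p[1]/4.4+145)
f2=lambda p:(p[0]/5+180,p[1]/5+90)
for a,b in [((405,213),(308,207)),((500,123),(460,244))]: print('bar',tri(S,f1(a),D,f2(b)))
print(onz(W,(348/1.5,138/1.5),.23))
q=lambda p:(p[0]/1.5,p[1]/1.5)
print('bottle cap',tri(S,q((435,360)),D,q((317,306))), onz(S,q((432,405)),0),onz(D,q((322,368)),0))
print('carton',onz(S,q((397,262)),0),onz(D,q((508,315)),0),onz(D,q((537,245)),.19),onz(D,q((502,243)),.19))
print('cups',onz(S,q((245,487)),.112),onz(D,q((198,232)),.112))
E
```

```text
bar (array([0.63168252, 0.19261466, 0.2238576 ]), np.float64(0.002000678385878752))
bar (array([0.66389857, 0.09161369, 0.22667052]), np.float64(0.0032893899778651124))
[0.66434056 0.08669893 0.23      ]
bottle cap (array([0.38662574, 0.07078406, 0.16074113]), np.float64(0.0034851850807691826)) [0.37076851 0.07850235 0.        ] [0.37188311 0.05937452 0.        ]
carton [ 0.76216456 -0.10592106  0.        ] [ 0.75297172 -0.13338697  0.        ] [ 0.78880737 -0.14974169  0.19      ] [ 0.74521554 -0.09367721  0.19      ]
cups [0.39064683 0.50355168 0.112     ] [0.38509767 0.49523841 0.112     ]
```

{"op": "send_rows", "data": {"targets": [{"gripper": 88, "translation": [20, 0, -40], "turn": [0, 0, 0]}, {"gripper": 88, "translation": [60, -10, -50], "turn": [0, 0, -6]}, {"gripper": 80, "translation": [100, -20, -50], "turn": [0, 0, -12]}, {"gripper": 70, "translation": [141, -28, -45], "turn": [0, 0, -17.5]}, {"gripper": 60, "translation": [141, -28, -45], "turn": [0, 0, -17.5]}, {"gripper": 60, "translation": [141, -28, -45], "turn": [0, 0, -17.5]}]}}

```text
t: 0.9
tool_pos: [0.6465, 0.1407, 0.2934]
orientation: [-3.139, 0.0, 1.876]
ft_force: [0.6, 0.1, 0.3]
gripper_width: 0.06
```

```bash
python3 - <<'E'
from h import *
s=readout.read_state(); print(s['joint_pos'].round(4),s['tool_pos'],s['orientation'])
snap('wrist','w1'); snap('side','s1'); snap('scene','c1')
E
```

```text
[ 1.7680e-01  2.1770e-01  1.5805e+00 -4.0000e-04  1.3456e+00 -1.2830e-01] [0.64648258 0.14067426 0.29342294] [-3.13930160e+00  8.43089163e-05  1.87600005e+00]
```

View pics/w1.png

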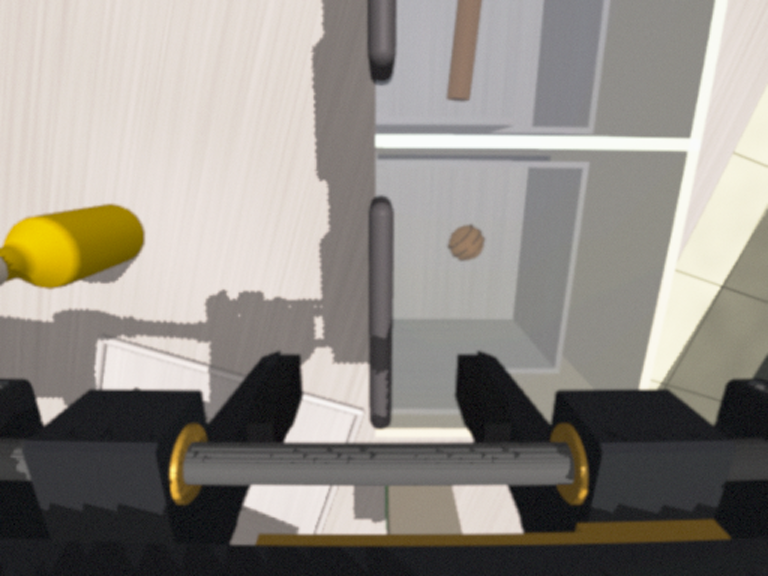

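View pics/s1.png

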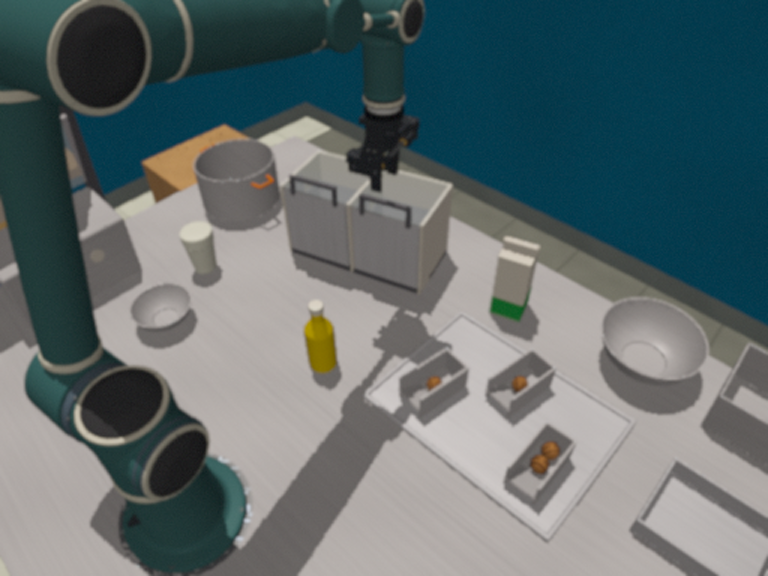

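```bash
python3 - <<'E'
from h import *
W=cam('wrist')
for p in [(381,203),(381,420)]: print(onz(W,(p[0]/1.5,p[1]/1.5),.233))
for p in [(381,52),(381,0),(376,136),(376,148)]: print(onz(W,(p[0]/1.5,p[1]/1.5),.2))
E
```

```text
[0.63008338 0.19837771 0.233     ]
[0.66459912 0.08918723 0.233     ]
[0.60942921 0.26454116 0.2       ]
[0.60271353 0.28581243 0.2       ]
[0.61863505 0.22692871 0.2       ]
[0.62037111 0.22136929 0.2       ]
```

{"op": "send_rows", "data": {"targets": [{"gripper": 60, "translation": [0, 1, 30], "turn": [0, 0, 0]}, {"gripper": 60, "translation": [0, 1, 60], "turn": [0, 0, 0]}, {"gripper": 60, "translation": [0, 1, 71], "turn": [0, 0, 0]}, {"gripper": 18, "translation": [0, 1, 71], "turn": [0, 0, 0]}, {"gripper": 18, "translation": [0, 1, 71], "turn": [0, 0, 0]}, {"gripper": 18, "translation": [0, 1, 71], "turn": [0, 0, 0]}, {"gripper": 18, "translation": [0, 1, 71], "turn": [0, 0, 0]}]}}

```text
t: 1.92
tool_pos: [0.6482, 0.1402, 0.2238]
orientation: [-3.142, 0.0, 1.875]
ft_force: [0.4, 0.4, -0.1]
gripper_width: 0.0221
```

```bash
python3 - <<'E'
from h import *
s=readout.read_state(); print(s['joint_pos'].round(4),s['tool_pos'],s['orientation'])
snap('wrist','w2')
E
```

```text
[ 0.1755  0.2582  1.6594 -0.      1.2241 -0.1283] [0.64819501 0.14022032 0.22380998] [-3.14155115e+00  1.85125770e-05  1.87456676e+00]
```

View pics/w2.png

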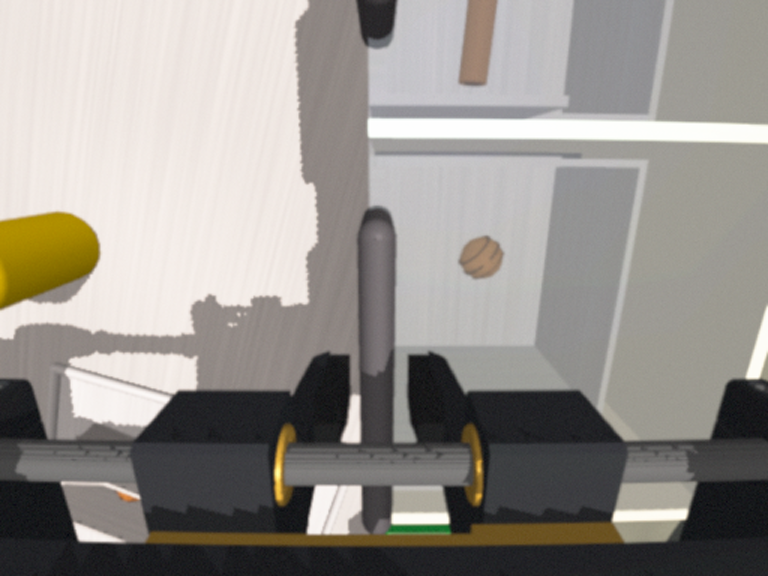

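The bar is between the fingers, at column 377, so I'll pull along the arc.

{"op": "send_rows", "data": {"targets": [{"gripper": 18, "translation": [0, -10, 0], "turn": [0, 0, 0]}, {"gripper": 18, "translation": [0, -21, 1], "turn": [0, 0, 0]}, {"gripper": 18, "translation": [0, -42, 4], "turn": [0, 0, 0]}, {"gripper": 18, "translation": [0, -63, 9], "turn": [0, 0, 0]}, {"gripper": 18, "translation": [0, -83, 16], "turn": [0, 0, 0]}, {"gripper": 18, "translation": [0, -103, 25], "turn": [0, 0, 0]}, {"gripper": 18, "translation": [0, -121, 35], "turn": [0, 0, 0]}, {"gripper": 18, "translation": [0, -131, 42], "turn": [0, 0, 0]}, {"gripper": 18, "translation": [0, -139, 48], "turn": [0, 0, 0]}, {"gripper": 18, "translation": [0, -139, 48], "turn": [0, 0, 0]}]}}

```text
t: 3.22
tool_pos: [0.5142, 0.0983, 0.1749]
orientation: [-3.139, -0.0, 1.875]
ft_force: [0.2, 0.5, -0.5]
gripper_width: 0.0176
```

{"op": "send_rows", "data": {"targets": [{"gripper": 18, "translation": [0, -3, 1], "turn": [0, 0, 0]}, {"gripper": 18, "translation": [0, -4, 1], "turn": [0, 0, 0]}]}}

```text
t: 3.48
tool_pos: [0.512, 0.0976, 0.1738]
orientation: [3.141, -0.0, 1.874]
ft_force: [8.4, 2.7, -6.4]
gripper_width: 0.018
```

```bash
python3 - <<'E'
from h import *
s=readout.read_state(); print(s['joint_pos'].round(4),s['tool_pos'],s['orientation'],s['ft_force'])
snap('side','s2'); snap('wrist','w3')
E
```

```text
[ 1.4040e-01  3.4200e-02  2.0120e+00  4.0000e-04  1.0944e+00 -1.6340e-01] [0.51198263 0.09761122 0.17382093] [ 3.14059499e+00 -1.77419708e-04  1.87443194e+00] [ 8.41641262  2.68000069 -6.35657473]
```

View pics/s2.png

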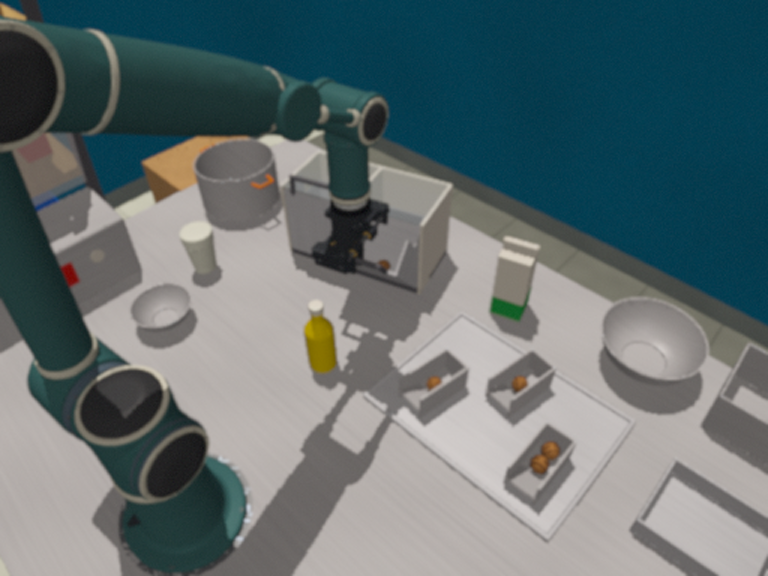

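View pics/w3.png

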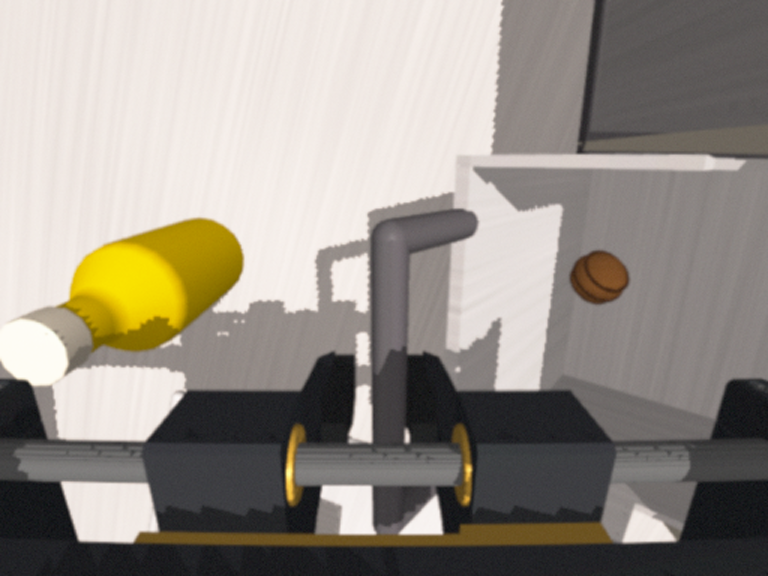

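The bin is open and a reaction force of about 9 N shows it is at its stop. I'll release the bar, rise, and turn the wrist for gripping the pans.

{"op": "send_rows", "data": {"targets": [{"gripper": 50, "translation": [0, 1, 0], "turn": [0, 0, 0]}, {"gripper": 50, "translation": [0, 3, 0], "turn": [0, 0, 0]}, {"gripper": 50, "translation": [0, 3, 0], "turn": [0, 0, 0]}, {"gripper": 50, "translation": [0, 3, -30], "turn": [0, 0, 0]}, {"gripper": 50, "translation": [0, 3, -80], "turn": [0, 0, 0]}, {"gripper": 88, "translation": [0, 3, -130], "turn": [0, 0, 0]}, {"gripper": 88, "translation": [-30, 3, -150], "turn": [0, 0, 10]}, {"gripper": 88, "translation": [-60, 3, -160], "turn": [0, 0, 20]}, {"gripper": 88, "translation": [-90, 3, -160], "turn": [0, 0, 30]}, {"gripper": 88, "translation": [-120, 3, -160], "turn": [0, 0, 40]}, {"gripper": 88, "translation": [-150, 3, -160], "turn": [0, 0, 50]}, {"gripper": 88, "translation": [-180, 3, -160], "turn": [0, 0, 60]}, {"gripper": 88, "translation": [-200, 0, -160], "turn": [0, 0, 70]}, {"gripper": 88, "translation": [-200, 0, -160], "turn": [0, 0, 80]}, {"gripper": 88, "translation": [-200, 0, -160], "turn": [0, 0, 90]}, {"gripper": 88, "translation": [-200, 0, -160], "turn": [0, 0, 100]}, {"gripper": 88, "translation": [-200, 0, -160], "turn": [0, 0, 110]}, {"gripper": 88, "translation": [-200, 0, -160], "turn": [0, 0, 115]}, {"gripper": 88, "translation": [-200, 0, -160], "turn": [0, 0, 115]}]}}

```text
t: 5.95
tool_pos: [0.5715, -0.0933, 0.3337]
orientation: [-3.141, -0.0, -0.132]
ft_force: [-0.9, -0.8, 0.0]
gripper_width: 0.0882
```

```bash
python3 - <<'E'
from h import *
s=readout.read_state(); print(s['joint_pos'].round(4),s['tool_pos'],s['orientation'],s['ft_force'])
snap('side','s3'); snap('wrist','w4')
E
```

```text
[-2.0510e-01  4.1500e-02  1.7051e+00  5.0000e-04  1.3948e+00  1.4973e+00] [ 0.57150239 -0.09329211  0.33365156] [-3.14107110e+00 -1.79304821e-04 -1.31683473e-01] [-0.90660735 -0.75492205  0.02016561]
```

View pics/s3.png

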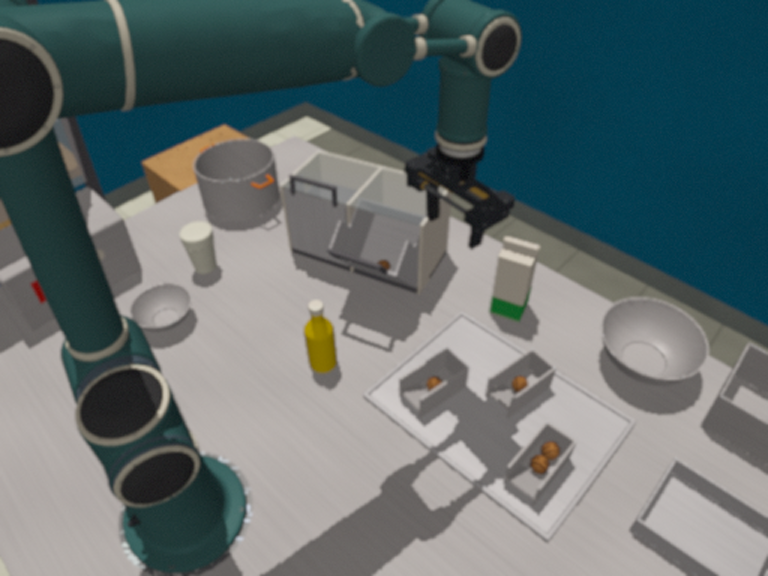

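View pics/w4.png

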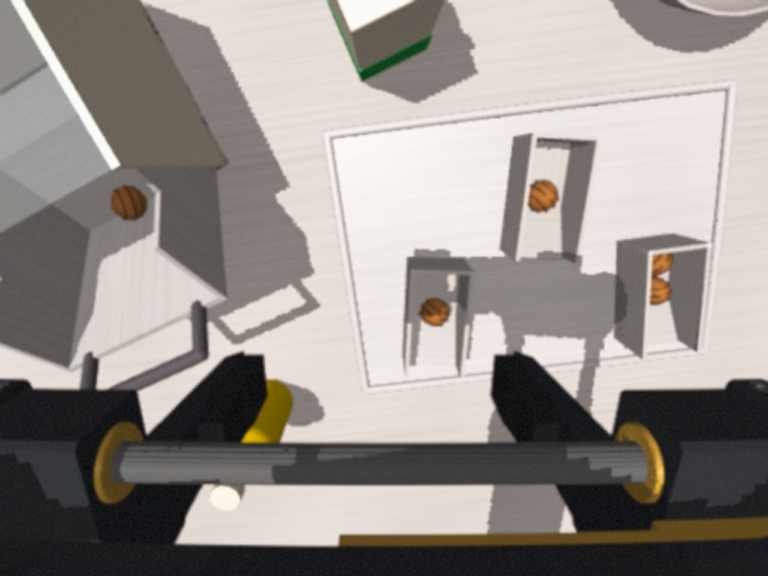

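```bash
python3 - <<'E'
import cv2
a=cv2.imread('pics/w4_raw.png'); b=cv2.imread('pics/s3_raw.png')
cv2.imwrite('pics/z4.png',cv2.resize(a[80:260,255:490],None,fx=3.3,fy=3.3,interpolation=cv2.INTER_CUBIC))
E
```

```text
(no output)
```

View pics/z4.png

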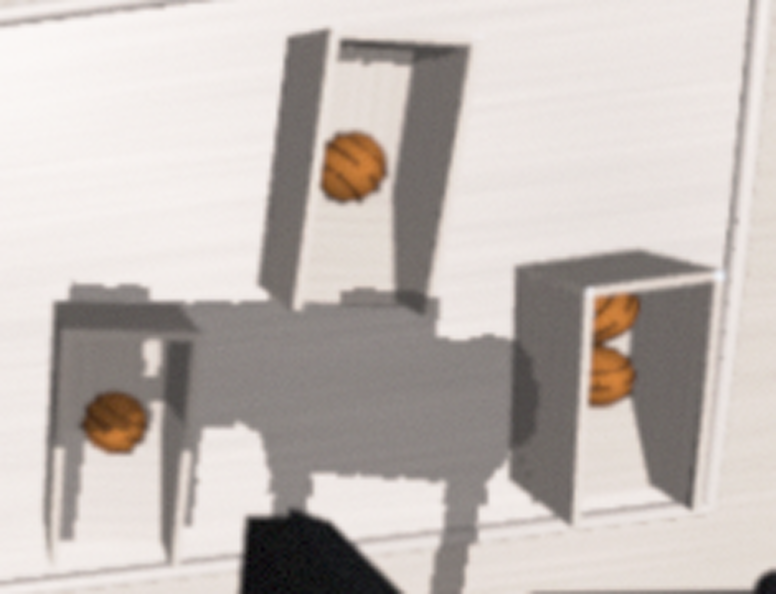

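```bash
cat > pans.py <<'E'
from h import *
def fit(C,quads,f,z=.064):
    for n,q in quads.items():
        P=np.array([onz(C,f(p),z) for p in q])[:,:2] # BL,BR,FL,FR
        ax=(P[0]+P[1]-P[2]-P[3])/2; L=np.linalg.norm(ax); yaw=np.arctan2(ax[1],ax[0]); w=np.linalg.norm(P[0]-P[1]),np.linalg.norm(P[2]-P[3])
        mid=P.mean(0); org=mid+ax/L*0.010
        print(n,'org',org.round(4),'yaw',np.degrees(yaw).round(1),'L',L.round(3),'w',np.round(w,3))
E
python3 - <<'E'
from pans import *
W=cam('wrist')
f=lambda p:(p[0]/3.3+255,p[1]/3.3+80)
fit(W,{'A':[(57,330),(193,333),(52,560),(172,563)],'B':[(331,30),(470,43),(300,308),(428,310)],'C':[(585,290),(720,272),(572,522),(697,508)]},f)
E
```

```text
A org [ 0.4941 -0.1433] yaw -8.1 L 0.115 w [0.061 0.059]
B org [ 0.6048 -0.2675] yaw -8.5 L 0.115 w [0.059 0.058]
C org [ 0.4859 -0.3889] yaw 0.6 L 0.117 w [0.062 0.062]
```

```bash
python3 - <<'E'
from pans import *
W=cam('wrist');D=cam('side')
f=lambda p:(p[0]/3.3+255,p[1]/3.3+80)
g=lambda p:(p[0]/3.7+235,p[1]/3.7+205)
for n,a,b in [('Bbr',(470,43),(497,155)),('Abr',(193,333),(287,148)),('Cbr',(720,272),(548,335)),('Bbl',(331,30),(445,108)),('nutB',(352,166),(411,187)),('nutA',(115,422),(200,185)),('nutC2',(609,377),(461,386))]:
    print(n,tri(W,f(a),D,g(b)))
for p in [(327,134),(735,85),(368,388),(708,352)]: print('tray',onz(W,(p[0]/1.5,p[1]/1.5),.006))
E
```

```text
Bbr (array([ 0.64540942, -0.30770899,  0.05432972]), np.float64(0.0010741499364596847))
Abr (array([ 0.53590962, -0.18231583,  0.05894873]), np.float64(0.002382017559381321))
Cbr (array([ 0.53142705, -0.42250722,  0.05740413]), np.float64(0.0042635944727115955))
Bbl (array([ 0.65835798, -0.24991614,  0.05291583]), np.float64(0.0008405965529513437))
nutB (array([ 0.59616354, -0.2664177 ,  0.02495217]), np.float64(0.0027598760367673436))
nutA (array([ 0.48403815, -0.14367544,  0.02657642]), np.float64(0.003405462683529687))
nutC2 (array([ 0.47497934, -0.39352564,  0.02703648]), np.float64(0.005271293993156644))
tray [ 0.68579056 -0.05456141  0.006     ]
tray [ 0.68261887 -0.47669003  0.006     ]
tray [ 0.38800365 -0.05603256  0.006     ]
tray [ 0.38065282 -0.47734594  0.006     ]
```

```bash
python3 - <<'E'
import cv2
b=cv2.imread('pics/s3_raw.png')
cv2.imwrite('pics/z5.png',cv2.resize(b[225:335,260:400],None,fx=5.4,fy=5.4,interpolation=cv2.INTER_CUBIC))
E
```

```text
(no output)
```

View pics/z5.png

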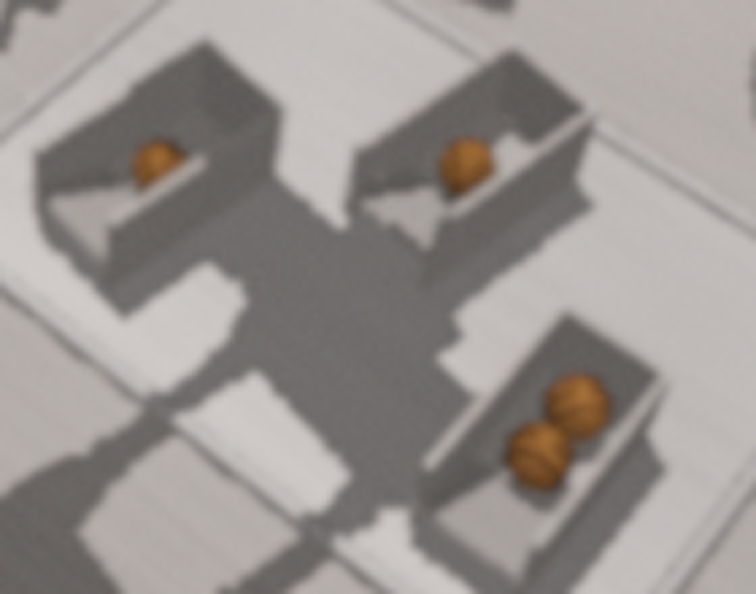

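{"op": "send_rows", "data": {"targets": [{"gripper": 88, "translation": [0, 0, 0], "turn": [0, 10, 0]}, {"gripper": 88, "translation": [0, 0, 0], "turn": [0, 20, 0]}, {"gripper": 88, "translation": [0, 0, 0], "turn": [0, 30, 0]}, {"gripper": 88, "translation": [0, 0, 0], "turn": [0, 30, 0]}]}}

```text
t: 6.55
tool_pos: [0.5674, -0.0924, 0.3298]
orientation: [-3.141, -0.517, -0.131]
ft_force: [-0.0, -0.1, -0.1]
gripper_width: 0.0878
```

```bash
python3 - <<'E'
from h import *
s=readout.read_state(); print(s['joint_pos'].round(4),s['tool_pos'],s['orientation'],s['ft_force'])
E
```

```text
[-0.2347 -0.2771  2.074   0.0705  0.831   1.433 ] [ 0.5673992  -0.09243994  0.32977463] [-3.14079599 -0.5173072  -0.13090634] [-0.02932433 -0.13874702 -0.1253619 ]
```

```bash
cat > kin.py <<'E'
import numpy as np
from scipy.optimize import least_squares
D=[(.26473,1.60536,1.27371,.674314,0,.248413),(.2177,1.5805,1.3456,.64648,.14067,.29342),(.2582,1.6594,1.2241,.648195,.14022,.22381),(.0342,2.0120,1.0944,.51198,.09761,.17382),(.0415,1.7051,1.3948,.5715,-.09329,.33365),(-.2771,2.0740,.8310,.5674,-.09244,.32977)]
def f(p,j2,j3,j5):
    a,d,L2,L3,e,L6=p; b=j2+j3; t=b+j5
    return a+L2*np.sin(j2)+L3*np.sin(b)+e*np.cos(b)+L6*np.sin(t), d+L2*np.cos(j2)+L3*np.cos(b)-e*np.sin(b)+L6*np.cos(t)
def res(p):
    o=[]
    for j2,j3,j5,x,y,z in D:
        r=np.sqrt(x*x+y*y-.0248**2); q=f(p,j2,j3,j5); o+=[q[0]-r,q[1]-z]
    return np.array(o)
s=least_squares(lambda p:np.r_[res(p),0.003*(p-np.array([0,.3,.45,.45,0,.25]))],[0,.3,.45,.45,0,.25])
P=s.x
if __name__=='__main__':
    print(P.round(4),np.abs(res(P)).max())
    for r,z in [(.58,.26),(.62,.26),(.65,.27),(.68,.27)]:
      for tilt in [-60,-45,30,45,55,60]:
        T=np.pi-np.radians(tilt)
        g=least_squares(lambda q:[f(P,q[0],q[1],T-q[0]-q[1])[0]-r,f(P,q[0],q[1],T-q[0]-q[1])[1]-z],[0,1.8])
        print(r,z,tilt,g.x.round(3),'j5',round(T-g.x.sum(),3),g.cost<1e-8)
E
python3 kin.py
```

```text
[-2.000e-04  2.541e-01  5.123e-01  5.663e-01  1.200e-03  3.320e-01] 0.00018291354811161842
0.58 0.26 -60 [0.73  1.218] j5 2.241 True
0.58 0.26 -45 [0.58  1.327] j5 2.02 True
0.58 0.26 30 [-0.223  2.164] j5 0.677 True
0.58 0.26 45 [-0.329  2.343] j5 0.342 True
0.58 0.26 55 [-0.365  2.455] j5 0.091 True
0.58 0.26 60 [-0.366  2.507] j5 -0.046 True
0.62 0.26 -60 [0.81  1.084] j5 2.294 True
0.62 0.26 -45 [0.658 1.206] j5 2.063 True
0.62 0.26 30 [-0.137  2.094] j5 0.662 True
0.62 0.26 45 [-0.234  2.275] j5 0.315 True
0.62 0.26 55 [-0.263  2.386] j5 0.058 True
0.62 0.26 60 [-0.262  2.437] j5 -0.081 True
0.65 0.27 -60 [0.869 0.965] j5 2.354 True
0.65 0.27 -45 [0.714 1.099] j5 2.115 True
0.65 0.27 30 [-0.084  2.027] j5 0.675 True
0.65 0.27 45 [-0.178  2.211] j5 0.323 True
0.65 0.27 55 [-0.207  2.323] j5 0.065 True
0.65 0.27 60 [-0.206  2.374] j5 -0.074 True
0.68 0.27 -60 [0.942 0.84 ] j5 2.407 True
0.68 0.27 -45 [0.78  0.991] j5 2.156 True
0.68 0.27 30 [-0.024  1.97 ] j5 0.672 True
0.68 0.27 45 [-0.114  2.157] j5 0.314 True
0.68 0.27 55 [-0.14   2.269] j5 0.053 True
0.68 0.27 60 [-0.138  2.319] j5 -0.087 True
```

Next I'll undo the test tilt. The kinematic fit shows that pouring with the lip away from the robot, with the wrist flipped half a turn, stays clear of singularities.

{"op": "send_rows", "data": {"targets": [{"gripper": 88, "translation": [0, 0, 0], "turn": [0, -10, 0]}, {"gripper": 88, "translation": [0, 0, 0], "turn": [0, -20, 0]}, {"gripper": 88, "translation": [0, 0, 0], "turn": [0, -29.7, 0]}, {"gripper": 88, "translation": [0, 0, 0], "turn": [0, -29.7, 0]}]}}

```text
t: 7.05
tool_pos: [0.571, -0.0931, 0.3292]
orientation: [-3.141, 0.004, -0.13]
ft_force: [0.1, -0.0, -0.1]
gripper_width: 0.0879
```

```bash
cat > go.py <<'E'
from h import *
import sys
# go.py x y z yawdeg : tool-down target -> translation & turn in tool axes
def rel(x,y,z,yaw,tilt=0):
    T=toolT()
    Rt=R.from_euler('xyz',[np.pi,0,np.radians(yaw)])*R.from_rotvec([0,np.radians(tilt),0])
    d=T[:3,:3].T@(np.array([x,y,z])-T[:3,3])*1000
    rv=(R.from_matrix(T[:3,:3]).inv()*Rt).as_rotvec(degrees=True)
    return d.round(1),rv.round(1)
if __name__=='__main__':
    print(*rel(*map(float,sys.argv[1:])))
E
python3 go.py .490 -.146 .13 -8.3
```

```text
[-72.7  63.1 199.4] [-0.   0.2  0.9]
```

{"op": "send_rows", "data": {"targets": [{"gripper": 88, "translation": [-24, 21, 30], "turn": [0, 0.2, 0.9]}, {"gripper": 88, "translation": [-48, 42, 70], "turn": [0, 0.2, 0.9]}, {"gripper": 88, "translation": [-73, 63, 110], "turn": [0, 0.2, 0.9]}, {"gripper": 88, "translation": [-73, 63, 155], "turn": [0, 0.2, 0.9]}, {"gripper": 88, "translation": [-73, 63, 199], "turn": [0, 0.2, 0.9]}, {"gripper": 88, "translation": [-73, 63, 199], "turn": [0, 0.2, 0.9]}]}}

```text
t: 7.8
tool_pos: [0.4868, -0.145, 0.1278]
orientation: [-3.14, 0.006, -0.146]
ft_force: [-0.3, -0.2, 0.8]
gripper_width: 0.0883
```

```bash
python3 - <<'E'
from h import *
snap('wrist','w5')
E
```

```text
(no output)
```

View pics/w5.png

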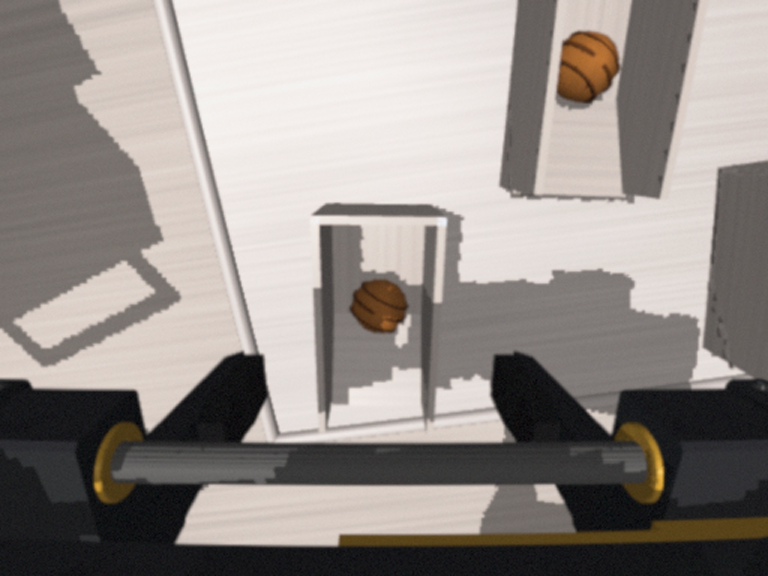

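```bash
python3 - <<'E'
from pans import *
W=cam('wrist'); f=lambda p:(p[0]/1.5,p[1]/1.5)
fit(W,{'A':[(313,217),(446,217),(318,430),(434,428)]},f)
fit(W,{'A':[(313,217),(446,217),(318,430),(434,428)]},f,.058)
E
python3 go.py .491 -.146 .031 -8.5
```

```text
A org [ 0.4947 -0.1464] yaw -9.2 L 0.117 w [0.063 0.065]
A org [ 0.4922 -0.1461] yaw -9.2 L 0.121 w [0.065 0.067]
[ 2.3  0.1 99.2] [-0.   0.1  0.2]
```

{"op": "send_rows", "data": {"targets": [{"gripper": 88, "translation": [5, 0, 35], "turn": [0, 0, 0.5]}, {"gripper": 88, "translation": [5, 0, 70], "turn": [0, 0, 0.5]}, {"gripper": 88, "translation": [5, 0, 88], "turn": [0, 0, 0.5]}, {"gripper": 88, "translation": [5, 0, 96], "turn": [0, 0, 0.5]}, {"gripper": 88, "translation": [5, 0, 96], "turn": [0, 0, 0.5]}, {"gripper": 55, "translation": [5, 0, 96], "turn": [0, 0, 0.5]}, {"gripper": 55, "translation": [5, 0, 96], "turn": [0, 0, 0.5]}, {"gripper": 55, "translation": [5, 0, 96], "turn": [0, 0, 0.5]}, {"gripper": 55, "translation": [5, 0, 96], "turn": [0, 0, 0.5]}]}}

```text
t: 8.98
tool_pos: [0.4943, -0.1464, 0.035]
orientation: [-3.141, 0.001, -0.154]
ft_force: [-0.9, 1.0, 6.2]
gripper_width: 0.0635
```

{"op": "send_rows", "data": {"targets": [{"gripper": 50, "translation": [0, 0, -5], "turn": [0, 0, 0]}, {"gripper": 50, "translation": [0, 0, -20], "turn": [0, 0, 0]}, {"gripper": 50, "translation": [0, 0, -45], "turn": [0, 0, 0]}, {"gripper": 50, "translation": [0, 0, -75], "turn": [0, 0, 0]}, {"gripper": 50, "translation": [0, 0, -110], "turn": [0, 0, 0]}, {"gripper": 50, "translation": [0, 0, -145], "turn": [0, 0, 0]}, {"gripper": 50, "translation": [0, 0, -180], "turn": [0, 0, 0]}, {"gripper": 50, "translation": [0, 0, -215], "turn": [0, 0, 0]}, {"gripper": 50, "translation": [0, 0, -250], "turn": [0, 0, 0]}, {"gripper": 50, "translation": [0, 0, -280], "turn": [0, 0, 0]}, {"gripper": 50, "translation": [0, 0, -300], "turn": [0, 0, 0]}, {"gripper": 50, "translation": [0, 0, -305], "turn": [0, 0, 0]}, {"gripper": 50, "translation": [0, 0, -305], "turn": [0, 0, 0]}]}}

```text
t: 10.6
tool_pos: [0.4941, -0.1465, 0.3393]
orientation: [-3.141, 0.002, -0.154]
ft_force: [-0.0, -0.2, -3.4]
gripper_width: 0.0638
```

```bash
python3 - <<'E'
from h import *
s=readout.read_state(); print(s['joint_pos'].round(3))
snap('wrist','w6')
E
python3 go.py .50 .10 .34 197
```

```text
[-3.370e-01 -8.400e-02  1.818e+00  1.000e-03  1.409e+00  1.388e+00]
[ -31.8 -244.5   -1. ] [2.000e-01 1.000e-01 1.542e+02]
```

View pics/w6.png

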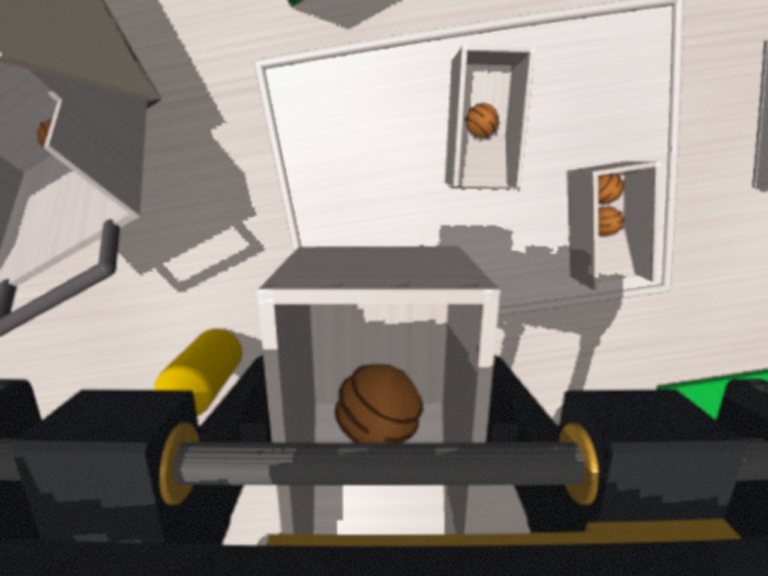

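{"op": "send_rows", "data": {"targets": [{"gripper": 50, "translation": [0, -5, 0], "turn": [0, 0, -4]}, {"gripper": 50, "translation": [-2, -15, 0], "turn": [0, 0, -12]}, {"gripper": 50, "translation": [-4, -30, 0], "turn": [0, 0, -21]}, {"gripper": 50, "translation": [-6, -45, 0], "turn": [0, 0, -30]}, {"gripper": 50, "translation": [-8, -60, 0], "turn": [0, 0, -39]}, {"gripper": 50, "translation": [-10, -75, 0], "turn": [0, 0, -48]}, {"gripper": 50, "translation": [-12, -90, 0], "turn": [0, 0, -57]}, {"gripper": 50, "translation": [-14, -105, 0], "turn": [0, 0, -66]}, {"gripper": 50, "translation": [-16, -120, 0], "turn": [0, 0, -75]}, {"gripper": 50, "translation": [-18, -135, 0], "turn": [0, 0, -84]}, {"gripper": 50, "translation": [-20, -150, 0], "turn": [0, 0, -93]}, {"gripper": 50, "translation": [-21, -165, 0], "turn": [0, 0, -102]}, {"gripper": 50, "translation": [-22, -180, 0], "turn": [0, 0, -111]}, {"gripper": 50, "translation": [-23, -195, 0], "turn": [0, 0, -120]}, {"gripper": 50, "translation": [-24, -210, 0], "turn": [0, 0, -129]}, {"gripper": 50, "translation": [-26, -222, 0], "turn": [0, 0, -138]}, {"gripper": 50, "translation": [-27, -232, 0], "turn": [0, 0, -146]}, {"gripper": 50, "translation": [-28, -241, 0], "turn": [0, 0, -150]}, {"gripper": 50, "translation": [-28, -241, 0], "turn": [0, 0, -150]}]}}

```text
t: 13.02
tool_pos: [0.5025, 0.0963, 0.3372]
orientation: [-3.139, -0.005, 2.464]
ft_force: [0.5, -0.6, -3.2]
gripper_width: 0.0636
```

```bash
python3 go.py .503 .096 .26 197.5
```

```text
[-1.   0.3 77.2] [ -0.   -0.4 -56.3]
```

{"op": "send_rows", "data": {"targets": [{"gripper": 50, "translation": [0, 0, 0], "turn": [0, 0, -4]}, {"gripper": 50, "translation": [0, 0, 0], "turn": [0, 0, -12]}, {"gripper": 50, "translation": [0, 0, 0], "turn": [0, 0, -21]}, {"gripper": 50, "translation": [0, 0, 0], "turn": [0, 0, -30]}, {"gripper": 50, "translation": [0, 0, 0], "turn": [0, 0, -39]}, {"gripper": 50, "translation": [0, 0, 5], "turn": [0, 0, -47]}, {"gripper": 50, "translation": [0, 0, 20], "turn": [0, 0, -53]}, {"gripper": 50, "translation": [0, 0, 40], "turn": [0, -0.4, -56.3]}, {"gripper": 50, "translation": [0, 0, 60], "turn": [0, -0.4, -56.3]}, {"gripper": 50, "translation": [0, 0, 77], "turn": [0, -0.4, -56.3]}, {"gripper": 50, "translation": [0, 0, 77], "turn": [0, -0.4, -56.3]}]}}

```text
t: 14.4
tool_pos: [0.5008, 0.0961, 0.2579]
orientation: [3.141, -0.003, -2.838]
ft_force: [-0.5, -0.2, -2.4]
gripper_width: 0.064
```

```bash
python3 - <<'E'
from h import *
s=readout.read_state(); print(s['joint_pos'].round(3))
snap('side','s4'); snap('scene','c4')
a=cv2.imread('pics/s4_raw.png')[60:240,150:330]; b=cv2.imread('pics/c4_raw.png')[60:270,130:360]
b=cv2.resize(b,(400,365));a=cv2.resize(a,(365,365))
cv2.imwrite('pics/m4.png',np.hstack([a,b]))
E
```

```text
[ 0.141 -0.054  1.938 -0.     1.261 -1.734]
```

View pics/m4.png

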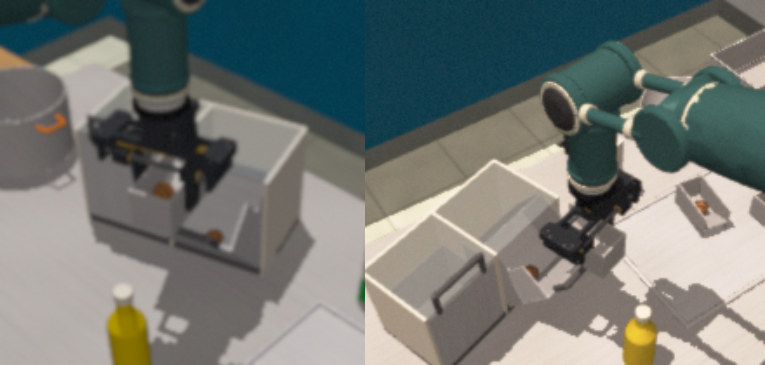

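{"op": "send_rows", "data": {"targets": [{"gripper": 50, "translation": [0, 0, -3], "turn": [0, 5, 0]}, {"gripper": 50, "translation": [-1, 0, -3], "turn": [0, 10, 0]}, {"gripper": 50, "translation": [-3, 0, -3], "turn": [0, 15, 0]}, {"gripper": 50, "translation": [-4, 0, -3], "turn": [0, 20, 0]}, {"gripper": 50, "translation": [-6, 0, -1], "turn": [0, 23, 0]}, {"gripper": 50, "translation": [-7, 0, 0], "turn": [0, 25, 0]}, {"gripper": 50, "translation": [-8, 0, 0], "turn": [0, 27, 0]}, {"gripper": 50, "translation": [-9, 0, -1], "turn": [0, 29, 0]}, {"gripper": 50, "translation": [-10, 0, -2], "turn": [0, 31, 0]}, {"gripper": 50, "translation": [-11, 0, -4], "turn": [0, 33, 0]}, {"gripper": 50, "translation": [-13, 0, -6], "turn": [0, 35, 0]}, {"gripper": 50, "translation": [-14, 0, -8], "turn": [0, 37, 0]}, {"gripper": 50, "translation": [-16, 0, -10], "turn": [0, 39, 0]}, {"gripper": 50, "translation": [-18, 0, -12], "turn": [0, 41, 0]}, {"gripper": 50, "translation": [-20, 0, -14], "turn": [0, 43, 0]}, {"gripper": 50, "translation": [-21, 0, -16], "turn": [0, 45, 0]}, {"gripper": 50, "translation": [-23, 0, -18], "turn": [0, 47, 0]}, {"gripper": 50, "translation": [-25, 0, -20], "turn": [0, 50, 0]}, {"gripper": 50, "translation": [-25, 0, -20], "turn": [0, 50, 0]}, {"gripper": 50, "translation": [-25, 0, -20], "turn": [0, 50, 0]}]}}

```text
t: 17.0
tool_pos: [0.5261, 0.1039, 0.2802]
orientation: [-3.141, -0.872, -2.838]
ft_force: [-0.6, 0.4, -2.3]
gripper_width: 0.064
```

```bash
python3 - <<'E'
from h import *
s=readout.read_state(); print(s['joint_pos'].round(3))
snap('side','s5'); snap('wrist','w7')
cv2.imwrite('pics/m5.png',cv2.resize(cv2.imread('pics/s5_raw.png')[60:240,150:330],(590,590),interpolation=cv2.INTER_CUBIC))
E
```

```text
[ 0.198  0.528  1.405 -0.093  2.076 -1.684]
```

View pics/m5.png

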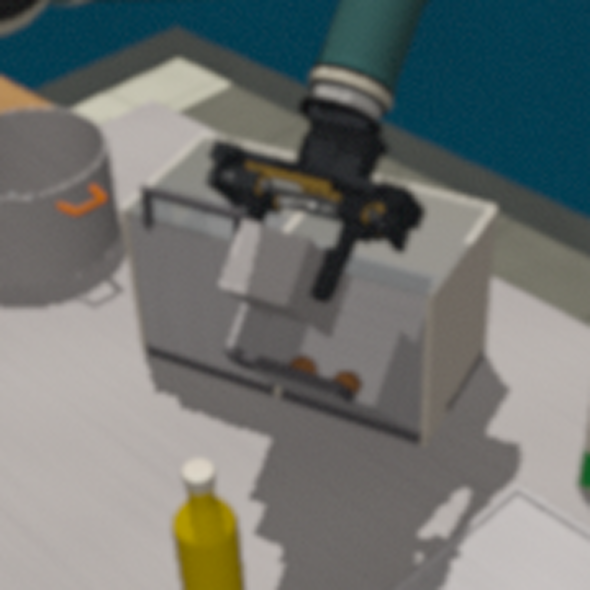

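View pics/w7.png

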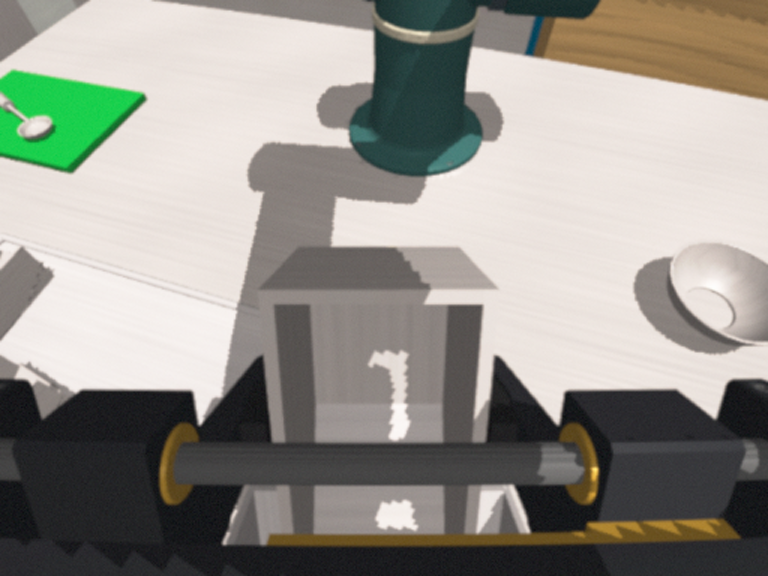

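The pan is empty and two walnuts are in the bin, at about (303,367) and (347,382). Now I'll untilt and return it.

```bash
python3 go.py .503 .097 .34 197.5; python3 go.py .526 .104 .34 197.5
```

```text
[ 60.9   0.3 -19.8] [ -0.  -49.9  -0.1]
[ 45.4   0.1 -38.2] [ -0.  -49.9  -0.1]
```

{"op": "send_rows", "data": {"targets": [{"gripper": 50, "translation": [10, 0, -6], "turn": [0, -4, 0]}, {"gripper": 50, "translation": [20, 0, -13], "turn": [0, -12, 0]}, {"gripper": 50, "translation": [35, 0, -25], "turn": [0, -21, 0]}, {"gripper": 50, "translation": [50, 0, -20], "turn": [0, -30, 0]}, {"gripper": 50, "translation": [61, 0, -20], "turn": [0, -39, 0]}, {"gripper": 50, "translation": [61, 0, -20], "turn": [0, -47, 0]}, {"gripper": 50, "translation": [61, 0, -20], "turn": [0, -50, 0]}, {"gripper": 50, "translation": [61, 0, -20], "turn": [0, -50, 0]}]}}

```text
t: 18.1
tool_pos: [0.5015, 0.0963, 0.3413]
orientation: [-3.141, 0.002, -2.838]
ft_force: [-0.7, -0.4, -2.0]
gripper_width: 0.0634
```

```bash
python3 - <<'E'
from h import *
s=readout.read_state(); print(s['joint_pos'].round(3)); snap('side','s6')
E
python3 go.py .494 -.1465 .339 -8.8
```

```text
[ 0.141 -0.097  1.826 -0.     1.41  -1.734]
[  80.5 -229.3    1.9] [-1.000e-01 -0.000e+00 -1.538e+02]
```

View pics/s6.png

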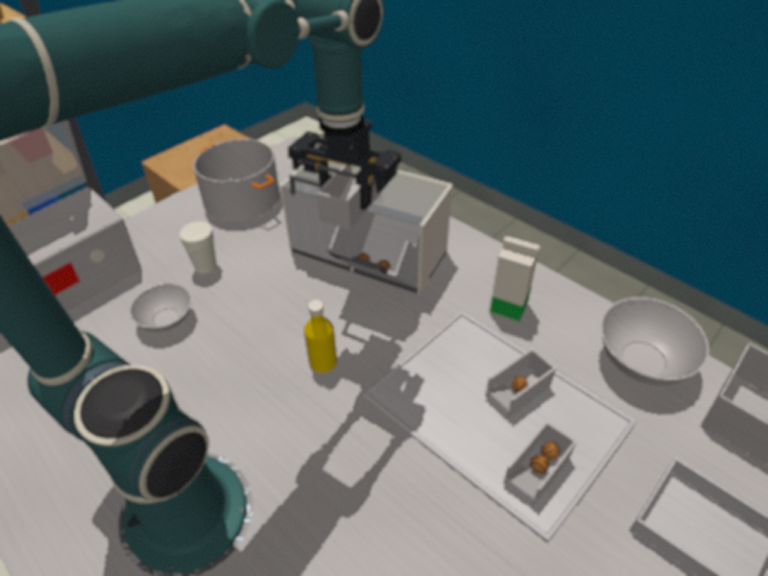

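{"op": "send_rows", "data": {"targets": [{"gripper": 50, "translation": [2, -5, 0], "turn": [0, 0, 4]}, {"gripper": 50, "translation": [5, -15, 0], "turn": [0, 0, 12]}, {"gripper": 50, "translation": [10, -28, 0], "turn": [0, 0, 22]}, {"gripper": 50, "translation": [15, -43, 0], "turn": [0, 0, 32]}, {"gripper": 50, "translation": [20, -58, 0], "turn": [0, 0, 42]}, {"gripper": 50, "translation": [25, -73, 0], "turn": [0, 0, 52]}, {"gripper": 50, "translation": [30, -88, 0], "turn": [0, 0, 62]}, {"gripper": 50, "translation": [36, -103, 0], "turn": [0, 0, 72]}, {"gripper": 50, "translation": [41, -118, 0], "turn": [0, 0, 82]}, {"gripper": 50, "translation": [46, -133, 0], "turn": [0, 0, 92]}, {"gripper": 50, "translation": [51, -148, 0], "turn": [0, 0, 102]}, {"gripper": 50, "translation": [57, -163, 0], "turn": [0, 0, 112]}, {"gripper": 50, "translation": [62, -178, 0], "turn": [0, 0, 122]}, {"gripper": 50, "translation": [67, -193, 0], "turn": [0, 0, 132]}, {"gripper": 50, "translation": [73, -208, 0], "turn": [0, 0, 142]}, {"gripper": 50, "translation": [77, -220, 0], "turn": [0, 0, 152]}, {"gripper": 50, "translation": [80, -229, 0], "turn": [0, 0, 162]}, {"gripper": 50, "translation": [80, -229, 0], "turn": [0, 0, 167]}, {"gripper": 50, "translation": [80, -229, 0], "turn": [0, 0, 167]}]}}

```text
t: 20.52
tool_pos: [0.4946, -0.1462, 0.3403]
orientation: [-3.141, 0.001, 0.532]
ft_force: [-0.2, -0.5, -2.6]
gripper_width: 0.0637
```

```bash
python3 go.py .494 -.146 .036 -8.8
```

```text
[-2.000e-01 -2.000e-01  3.043e+02] [-0.   0.1 39.3]
```

{"op": "send_rows", "data": {"targets": [{"gripper": 50, "translation": [0, 0, 10], "turn": [0, 0, 8]}, {"gripper": 50, "translation": [0, 0, 30], "turn": [0, 0, 18]}, {"gripper": 50, "translation": [0, 0, 60], "turn": [0, 0, 28]}, {"gripper": 50, "translation": [0, 0, 95], "turn": [0, 0, 36]}, {"gripper": 50, "translation": [0, 0, 130], "turn": [0, 0, 39]}, {"gripper": 50, "translation": [0, 0, 165], "turn": [0, 0, 39]}, {"gripper": 50, "translation": [0, 0, 200], "turn": [0, 0, 39]}, {"gripper": 50, "translation": [0, 0, 235], "turn": [0, 0, 39]}, {"gripper": 50, "translation": [0, 0, 265], "turn": [0, 0, 39]}, {"gripper": 50, "translation": [0, 0, 285], "turn": [0, 0, 39]}, {"gripper": 50, "translation": [0, 0, 297], "turn": [0, 0, 39]}, {"gripper": 50, "translation": [0, 0, 302], "turn": [0, 0, 39]}, {"gripper": 50, "translation": [0, 0, 305], "turn": [0, 0, 39]}, {"gripper": 50, "translation": [0, 0, 305], "turn": [0, 0, 39]}, {"gripper": 50, "translation": [0, 0, 305], "turn": [0, 0, 39]}]}}

```text
t: 22.4
tool_pos: [0.4948, -0.1463, 0.036]
orientation: [3.142, -0.0, -0.149]
ft_force: [0.3, -0.1, -3.1]
gripper_width: 0.0636
```

{"op": "send_rows", "data": {"targets": [{"gripper": 50, "translation": [0, 0, 2], "turn": [0, 0, 0]}, {"gripper": 50, "translation": [0, 0, 2], "turn": [0, 0, 0]}, {"gripper": 88, "translation": [0, 0, 2], "turn": [0, 0, 0]}, {"gripper": 88, "translation": [0, 0, 2], "turn": [0, 0, 0]}, {"gripper": 88, "translation": [0, 0, 2], "turn": [0, 0, 0]}, {"gripper": 88, "translation": [0, 0, 2], "turn": [0, 0, 0]}, {"gripper": 88, "translation": [0, 0, -30], "turn": [0, 0, 0]}, {"gripper": 88, "translation": [0, 0, -70], "turn": [0, 0, 0]}, {"gripper": 88, "translation": [0, 0, -120], "turn": [0, 0, 0]}, {"gripper": 88, "translation": [0, 0, -120], "turn": [0, 0, 0]}]}}

```text
t: 23.65
tool_pos: [0.4983, -0.1475, 0.1609]
orientation: [3.14, -0.01, -0.149]
ft_force: [1.1, -0.3, 0.0]
gripper_width: 0.0879
```

```bash
python3 - <<'E'
from h import *
snap('wrist','w8')
s=readout.read_state(); print(s['joint_pos'].round(3),s['tool_pos'])
E
```

```text
[-0.336  0.041  2.036  0.     1.059  1.384] [ 0.49650178 -0.1468728   0.15832095]
```

View pics/w8.png

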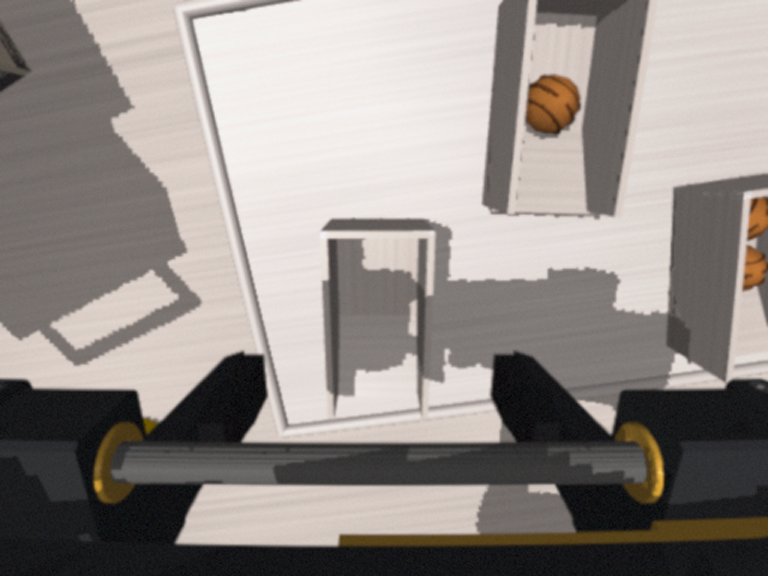

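```bash
python3 go.py .600 -.269 .14 -8.5
```

```text
[120.4 105.4  19.1] [ 0.1 -0.3 -0. ]
```

{"op": "send_rows", "data": {"targets": [{"gripper": 88, "translation": [20, 18, 0], "turn": [0, 0, 0]}, {"gripper": 88, "translation": [50, 45, 0], "turn": [0, 0, 0]}, {"gripper": 88, "translation": [80, 72, 0], "turn": [0, 0, 0]}, {"gripper": 88, "translation": [105, 95, 10], "turn": [0, -0.3, 0]}, {"gripper": 88, "translation": [120, 105, 19], "turn": [0, -0.3, 0]}, {"gripper": 88, "translation": [120, 105, 19], "turn": [0, -0.3, 0]}, {"gripper": 88, "translation": [120, 105, 19], "turn": [0, -0.3, 0]}]}}

```text
t: 24.58
tool_pos: [0.5985, -0.2677, 0.1387]
orientation: [-3.142, 0.003, -0.149]
ft_force: [-0.8, 0.9, -0.1]
gripper_width: 0.0886
```

```bash
python3 - <<'E'
from h import *
snap('wrist','w9')
s=readout.read_state(); print(s['joint_pos'].round(3),s['tool_pos'])
E
```

```text
[-4.580e-01  3.140e-01  1.751e+00 -1.000e-03  1.077e+00  1.262e+00] [ 0.59876453 -0.26764023  0.13931742]
```

View pics/w9.png

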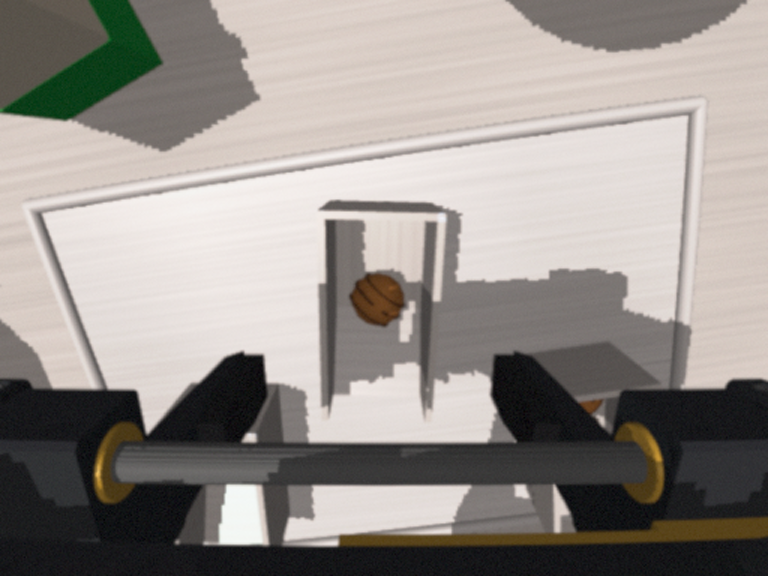

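```bash
python3 - <<'E'
from pans import *
W=cam('wrist'); f=lambda p:(p[0]/1.5,p[1]/1.5)
fit(W,{'B':[(319,210),(447,212),(322,416),(431,417)]},f)
fit(W,{'B':[(319,210),(447,212),(322,416),(431,417)]},f,.058)
print(onz(W,(63/1.5,118/1.5),0),onz(W,(160/1.5,60/1.5),0))
E
python3 go.py .603 -.2685 .031 -8.5
```

```text
B org [ 0.6063 -0.2699] yaw -10.1 L 0.117 w [0.063 0.063]
B org [ 0.604  -0.2696] yaw -10.1 L 0.12 w [0.065 0.065]
[ 0.73337409 -0.09122349  0.        ] [ 0.75427943 -0.16073047  0.        ]
[  4.5   0.2 108.3] [ 0.   0.1 -0. ]
```

{"op": "send_rows", "data": {"targets": [{"gripper": 88, "translation": [6, 1, 35], "turn": [0, 0, 0.9]}, {"gripper": 88, "translation": [6, 1, 75], "turn": [0, 0, 0.9]}, {"gripper": 88, "translation": [6, 1, 95], "turn": [0, 0, 0.9]}, {"gripper": 88, "translation": [6, 1, 106], "turn": [0, 0, 0.9]}, {"gripper": 88, "translation": [6, 1, 106], "turn": [0, 0, 0.9]}, {"gripper": 50, "translation": [6, 1, 106], "turn": [0, 0, 0.9]}, {"gripper": 50, "translation": [6, 1, 106], "turn": [0, 0, 0.9]}, {"gripper": 50, "translation": [6, 1, 106], "turn": [0, 0, 0.9]}, {"gripper": 50, "translation": [6, 1, 106], "turn": [0, 0, 0.9]}]}}

```text
t: 25.75
tool_pos: [0.6052, -0.2697, 0.0346]
orientation: [3.141, -0.0, -0.164]
ft_force: [-0.8, 0.6, 5.4]
gripper_width: 0.0637
```

{"op": "send_rows", "data": {"targets": [{"gripper": 50, "translation": [0, 0, -5], "turn": [0, 0, 0]}, {"gripper": 50, "translation": [0, 0, -20], "turn": [0, 0, 0]}, {"gripper": 50, "translation": [0, 0, -45], "turn": [0, 0, 0]}, {"gripper": 50, "translation": [0, 0, -75], "turn": [0, 0, 0]}, {"gripper": 50, "translation": [0, 0, -110], "turn": [0, 0, 0]}, {"gripper": 50, "translation": [0, 0, -145], "turn": [0, 0, 0]}, {"gripper": 50, "translation": [0, 0, -180], "turn": [0, 0, 0]}, {"gripper": 50, "translation": [0, 0, -215], "turn": [0, 0, 0]}, {"gripper": 50, "translation": [0, 0, -250], "turn": [0, 0, 0]}, {"gripper": 50, "translation": [0, 0, -280], "turn": [0, 0, 0]}, {"gripper": 50, "translation": [0, 0, -300], "turn": [0, 0, 0]}, {"gripper": 50, "translation": [0, 0, -305], "turn": [0, 0, 0]}, {"gripper": 50, "translation": [0, 0, -305], "turn": [0, 0, 0]}]}}

```text
t: 27.38
tool_pos: [0.6048, -0.2694, 0.3388]
orientation: [3.141, 0.001, -0.164]
ft_force: [-0.1, -1.0, -4.7]
gripper_width: 0.064
```

```bash
python3 - <<'E'
from h import *
snap('wrist','w10')
s=readout.read_state(); print(s['joint_pos'].round(3),s['tool_pos'])
E
python3 go.py .503 .097 .34 197.5
```

```text
[-4.560e-01  2.020e-01  1.520e+00 -1.000e-03  1.423e+00  1.279e+00] [ 0.60459157 -0.26929386  0.33794774]
[-160.1 -344.8   -1.6] [2.000e-01 1.000e-01 1.531e+02]
```

View pics/w10.png

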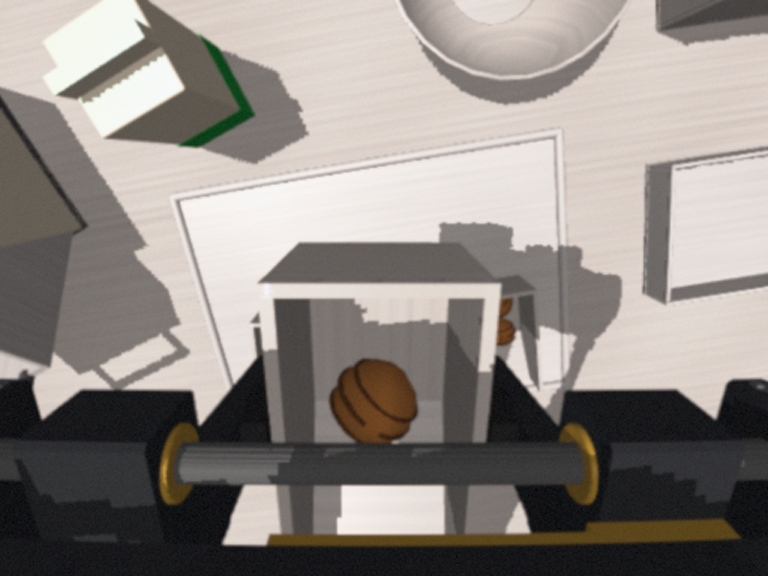

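{"op": "send_rows", "data": {"targets": [{"gripper": 50, "translation": [-3, -8, 0], "turn": [0, 0, -4]}, {"gripper": 50, "translation": [-10, -20, 0], "turn": [0, 0, -12]}, {"gripper": 50, "translation": [-20, -42, 0], "turn": [0, 0, -21]}, {"gripper": 50, "translation": [-30, -64, 0], "turn": [0, 0, -30]}, {"gripper": 50, "translation": [-40, -86, 0], "turn": [0, 0, -39]}, {"gripper": 50, "translation": [-50, -108, 0], "turn": [0, 0, -48]}, {"gripper": 50, "translation": [-60, -130, 0], "turn": [0, 0, -57]}, {"gripper": 50, "translation": [-70, -152, 0], "turn": [0, 0, -66]}, {"gripper": 50, "translation": [-80, -174, 0], "turn": [0, 0, -75]}, {"gripper": 50, "translation": [-90, -196, 0], "turn": [0, 0, -84]}, {"gripper": 50, "translation": [-100, -218, 0], "turn": [0, 0, -93]}, {"gripper": 50, "translation": [-110, -240, 0], "turn": [0, 0, -102]}, {"gripper": 50, "translation": [-120, -262, 0], "turn": [0, 0, -111]}, {"gripper": 50, "translation": [-130, -284, 0], "turn": [0, 0, -120]}, {"gripper": 50, "translation": [-140, -306, 0], "turn": [0, 0, -129]}, {"gripper": 50, "translation": [-150, -325, 0], "turn": [0, 0, -138]}, {"gripper": 50, "translation": [-157, -338, 0], "turn": [0, 0, -146]}, {"gripper": 50, "translation": [-160, -345, 0], "turn": [0, 0, -150]}, {"gripper": 50, "translation": [-160, -345, 0], "turn": [0, 0, -150]}]}}

```text
t: 29.8
tool_pos: [0.5023, 0.0976, 0.3368]
orientation: [-3.139, -0.004, 2.454]
ft_force: [0.3, -0.1, -3.9]
gripper_width: 0.0636
```

```bash
python3 go.py .503 .096 .26 197.5
```

```text
[-1.8 -0.5 76.7] [ -0.   -0.3 -56.9]
```

{"op": "send_rows", "data": {"targets": [{"gripper": 50, "translation": [0, 0, 0], "turn": [0, 0, -4]}, {"gripper": 50, "translation": [0, 0, 0], "turn": [0, 0, -12]}, {"gripper": 50, "translation": [0, 0, 0], "turn": [0, 0, -21]}, {"gripper": 50, "translation": [0, 0, 0], "turn": [0, 0, -30]}, {"gripper": 50, "translation": [0, 0, 0], "turn": [0, 0, -39]}, {"gripper": 50, "translation": [0, 0, 5], "turn": [0, 0, -47]}, {"gripper": 50, "translation": [-1, 0, 20], "turn": [0, 0, -53]}, {"gripper": 50, "translation": [-2, 0, 40], "turn": [0, -0.3, -57]}, {"gripper": 50, "translation": [-2, 0, 60], "turn": [0, -0.3, -57]}, {"gripper": 50, "translation": [-2, 0, 76], "turn": [0, -0.3, -57]}, {"gripper": 50, "translation": [-2, 0, 76], "turn": [0, -0.3, -57]}]}}

```text
t: 31.18
tool_pos: [0.5023, 0.096, 0.2586]
orientation: [-3.141, -0.004, -2.835]
ft_force: [0.2, 0.5, -4.0]
gripper_width: 0.0637
```

{"op": "send_rows", "data": {"targets": [{"gripper": 50, "translation": [0, 0, -3], "turn": [0, 5, 0]}, {"gripper": 50, "translation": [-1, 0, -3], "turn": [0, 10, 0]}, {"gripper": 50, "translation": [-3, 0, -3], "turn": [0, 15, 0]}, {"gripper": 50, "translation": [-4, 0, -3], "turn": [0, 20, 0]}, {"gripper": 50, "translation": [-6, 0, -1], "turn": [0, 23, 0]}, {"gripper": 50, "translation": [-7, 0, 0], "turn": [0, 25, 0]}, {"gripper": 50, "translation": [-8, 0, 0], "turn": [0, 27, 0]}, {"gripper": 50, "translation": [-9, 0, -1], "turn": [0, 29, 0]}, {"gripper": 50, "translation": [-10, 0, -2], "turn": [0, 31, 0]}, {"gripper": 50, "translation": [-11, 0, -4], "turn": [0, 33, 0]}, {"gripper": 50, "translation": [-13, 0, -6], "turn": [0, 35, 0]}, {"gripper": 50, "translation": [-14, 0, -8], "turn": [0, 37, 0]}, {"gripper": 50, "translation": [-16, 0, -10], "turn": [0, 39, 0]}, {"gripper": 50, "translation": [-18, 0, -12], "turn": [0, 41, 0]}, {"gripper": 50, "translation": [-20, 0, -14], "turn": [0, 43, 0]}, {"gripper": 50, "translation": [-21, 0, -16], "turn": [0, 45, 0]}, {"gripper": 50, "translation": [-23, 0, -18], "turn": [0, 47, 0]}, {"gripper": 50, "translation": [-25, 0, -20], "turn": [0, 50, 0]}, {"gripper": 50, "translation": [-25, 0, -20], "turn": [0, 50, 0]}, {"gripper": 50, "translation": [-25, 0, -20], "turn": [0, 50, 0]}]}}

```text
t: 33.67
tool_pos: [0.5262, 0.1036, 0.2784]
orientation: [-3.141, -0.877, -2.836]
ft_force: [0.3, -0.3, -2.8]
gripper_width: 0.0639
```

```bash
python3 - <<'E'
from h import *
s=readout.read_state(); print(s['joint_pos'].round(3))
snap('side','s7'); w=snap('wrist','w11')
a=cv2.resize(cv2.imread('pics/s7_raw.png')[60:240,150:330],(400,400),interpolation=cv2.INTER_CUBIC)
cv2.imwrite('pics/m7.png',np.hstack([a,cv2.resize(w[100:,80:400],(400,355))[:, :].repeat(1,0) if False else cv2.resize(w[84:384,100:400],(400,400))]))
E
python3 go.py .503 .097 .34 197.5
```

```text
[ 0.199  0.532  1.405 -0.095  2.077 -1.686]
[ 62.4   0.7 -20.7] [ -0.  -50.2   0. ]
```

View pics/m7.png

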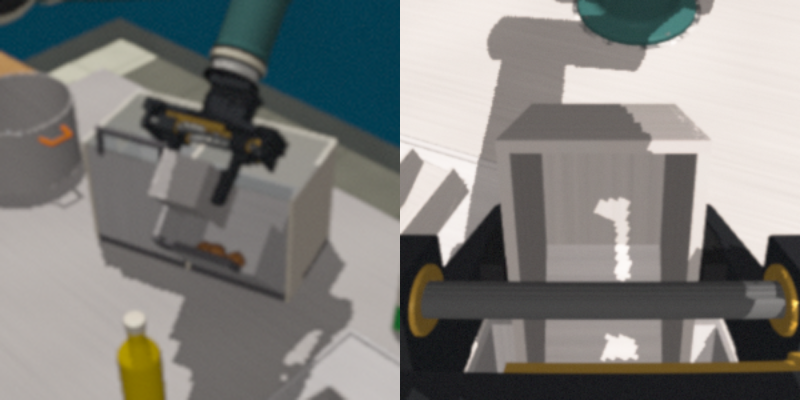

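Pan B is empty, and the walnuts are grouped in the bin near (215,250). Now I'll return it.

{"op": "send_rows", "data": {"targets": [{"gripper": 50, "translation": [10, 0, -6], "turn": [0, -4, 0]}, {"gripper": 50, "translation": [20, 0, -13], "turn": [0, -12, 0]}, {"gripper": 50, "translation": [35, 0, -25], "turn": [0, -21, 0]}, {"gripper": 50, "translation": [50, 0, -20], "turn": [0, -30, 0]}, {"gripper": 50, "translation": [61, 0, -20], "turn": [0, -39, 0]}, {"gripper": 50, "translation": [61, 0, -20], "turn": [0, -47, 0]}, {"gripper": 50, "translation": [62, 0, -20], "turn": [0, -50.2, 0]}, {"gripper": 50, "translation": [62, 0, -20], "turn": [0, -50.2, 0]}]}}

```text
t: 34.78
tool_pos: [0.5012, 0.0957, 0.3403]
orientation: [-3.141, 0.0, -2.836]
ft_force: [0.4, -0.2, -3.5]
gripper_width: 0.0637
```

```bash
python3 - <<'E'
from h import *
snap('side','s8')
E
python3 go.py .604 -.2695 .339 -9.4
```

```text
[  12.6 -379.2    1. ] [   0.    -0.  -153.1]
```

View pics/s8.png

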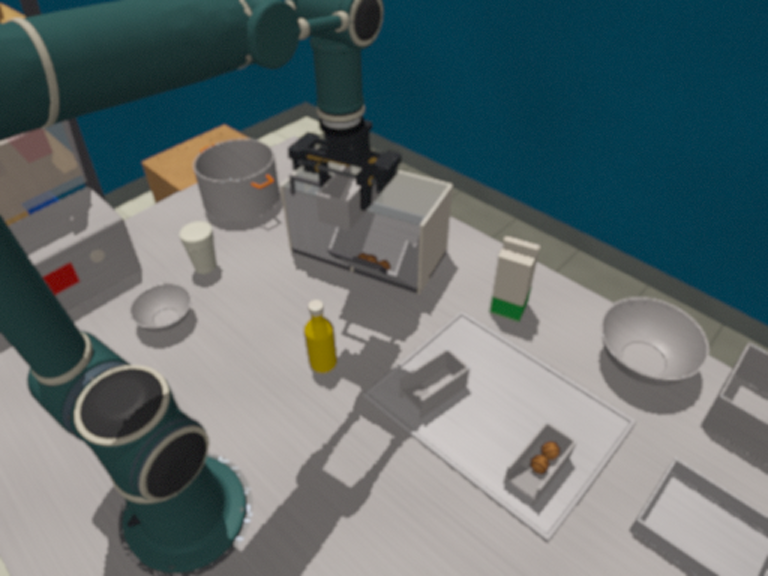

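{"op": "send_rows", "data": {"targets": [{"gripper": 50, "translation": [0, -8, 0], "turn": [0, 0, 4]}, {"gripper": 50, "translation": [1, -24, 0], "turn": [0, 0, 12]}, {"gripper": 50, "translation": [2, -46, 0], "turn": [0, 0, 22]}, {"gripper": 50, "translation": [3, -70, 0], "turn": [0, 0, 32]}, {"gripper": 50, "translation": [4, -95, 0], "turn": [0, 0, 42]}, {"gripper": 50, "translation": [4, -120, 0], "turn": [0, 0, 52]}, {"gripper": 50, "translation": [5, -145, 0], "turn": [0, 0, 62]}, {"gripper": 50, "translation": [6, -170, 0], "turn": [0, 0, 72]}, {"gripper": 50, "translation": [7, -195, 0], "turn": [0, 0, 82]}, {"gripper": 50, "translation": [8, -220, 0], "turn": [0, 0, 92]}, {"gripper": 50, "translation": [8, -245, 0], "turn": [0, 0, 102]}, {"gripper": 50, "translation": [9, -270, 0], "turn": [0, 0, 112]}, {"gripper": 50, "translation": [10, -295, 0], "turn": [0, 0, 122]}, {"gripper": 50, "translation": [11, -320, 0], "turn": [0, 0, 132]}, {"gripper": 50, "translation": [12, -345, 0], "turn": [0, 0, 142]}, {"gripper": 50, "translation": [13, -364, 0], "turn": [0, 0, 152]}, {"gripper": 50, "translation": [13, -375, 0], "turn": [0, 0, 162]}, {"gripper": 50, "translation": [13, -379, 0], "turn": [0, 0, 167]}, {"gripper": 50, "translation": [13, -379, 0], "turn": [0, 0, 167]}]}}

```text
t: 37.2
tool_pos: [0.6037, -0.2697, 0.3386]
orientation: [-3.139, 0.003, 0.534]
ft_force: [0.1, 0.2, -2.7]
gripper_width: 0.0637
```

```bash
python3 go.py .604 -.2695 .034 -9.4
```

```text
[  1.1   0.7 304.6] [-0.1  0.2 40. ]
```

{"op": "send_rows", "data": {"targets": [{"gripper": 50, "translation": [0, 0, 10], "turn": [0, 0, 8]}, {"gripper": 50, "translation": [0, 0, 30], "turn": [0, 0, 18]}, {"gripper": 50, "translation": [0, 0, 60], "turn": [0, 0, 28]}, {"gripper": 50, "translation": [0, 0, 95], "turn": [0, 0, 36]}, {"gripper": 50, "translation": [0, 0, 130], "turn": [0, 0, 40]}, {"gripper": 50, "translation": [0, 0, 165], "turn": [0, 0, 40]}, {"gripper": 50, "translation": [0, 0, 200], "turn": [0, 0, 40]}, {"gripper": 50, "translation": [0, 0, 235], "turn": [0, 0, 40]}, {"gripper": 50, "translation": [0, 0, 265], "turn": [0, 0, 40]}, {"gripper": 50, "translation": [0, 0, 285], "turn": [0, 0, 40]}, {"gripper": 50, "translation": [0, 0, 297], "turn": [0, 0, 40]}, {"gripper": 50, "translation": [0, 0, 302], "turn": [0, 0, 40]}, {"gripper": 50, "translation": [1, 1, 305], "turn": [0, 0.2, 40]}, {"gripper": 50, "translation": [1, 1, 305], "turn": [0, 0.2, 40]}, {"gripper": 50, "translation": [1, 1, 305], "turn": [0, 0.2, 40]}]}}

```text
t: 39.08
tool_pos: [0.6049, -0.2703, 0.0346]
orientation: [-3.141, -0.002, -0.165]
ft_force: [-0.0, -0.3, -0.9]
gripper_width: 0.0637
```

{"op": "send_rows", "data": {"targets": [{"gripper": 50, "translation": [0, 0, 1], "turn": [0, 0, 0]}, {"gripper": 88, "translation": [0, 0, 1], "turn": [0, 0, 0]}, {"gripper": 88, "translation": [0, 0, 1], "turn": [0, 0, 0]}, {"gripper": 88, "translation": [0, 0, 1], "turn": [0, 0, 0]}, {"gripper": 88, "translation": [0, 0, 1], "turn": [0, 0, 0]}, {"gripper": 88, "translation": [0, 0, -30], "turn": [0, 0, 0]}, {"gripper": 88, "translation": [0, 0, -70], "turn": [0, 0, 0]}, {"gripper": 88, "translation": [0, 0, -120], "turn": [0, 0, 0]}, {"gripper": 88, "translation": [0, 0, -120], "turn": [0, 0, 0]}]}}

```text
t: 40.2
tool_pos: [0.6082, -0.2721, 0.1607]
orientation: [3.139, -0.012, -0.165]
ft_force: [0.3, -0.5, -0.1]
gripper_width: 0.0879
```

```bash
python3 - <<'E'
from h import *
snap('wrist','w12')
E
python3 go.py .481 -.391 .14 0.5
```

```text
[-104.2  138.7   17. ] [ 0.1 -0.4 -9.9]
```

View pics/w12.png

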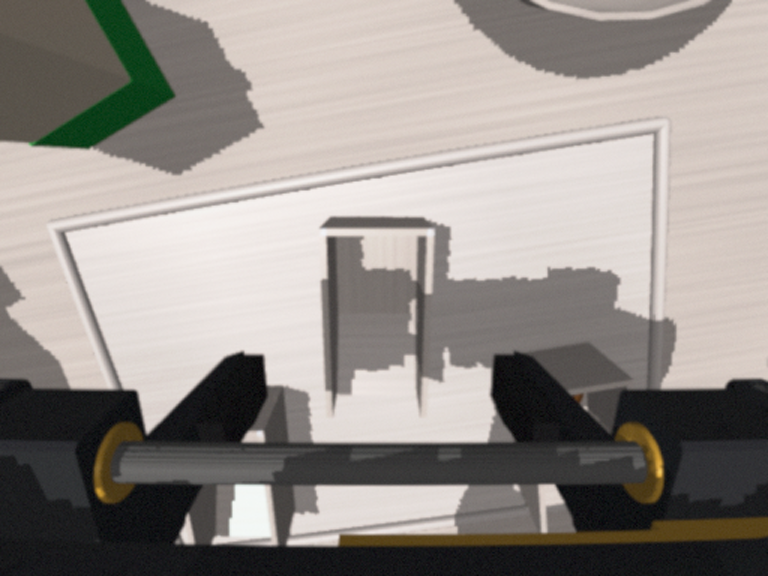

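{"op": "send_rows", "data": {"targets": [{"gripper": 88, "translation": [-17, 23, 0], "turn": [0, 0, -2]}, {"gripper": 88, "translation": [-42, 56, 0], "turn": [0, 0, -4]}, {"gripper": 88, "translation": [-70, 92, 0], "turn": [0, 0, -7]}, {"gripper": 88, "translation": [-92, 122, 10], "turn": [0, -0.4, -9.9]}, {"gripper": 88, "translation": [-104, 139, 17], "turn": [0, -0.4, -9.9]}, {"gripper": 88, "translation": [-104, 139, 17], "turn": [0, -0.4, -9.9]}, {"gripper": 88, "translation": [-104, 139, 17], "turn": [0, -0.4, -9.9]}]}}

```text
t: 41.12
tool_pos: [0.4818, -0.3906, 0.1396]
orientation: [3.141, -0.0, 0.008]
ft_force: [-0.4, 0.6, -0.5]
gripper_width: 0.0881
```

```bash
python3 - <<'E'
from h import *
snap('wrist','w13')
s=readout.read_state(); print(s['joint_pos'].round(3),s['tool_pos'])
E
```

```text
[-7.210e-01  2.500e-01  1.833e+00 -1.000e-03  1.057e+00  8.420e-01] [ 0.48212248 -0.39061158  0.1399812 ]
```

View pics/w13.png

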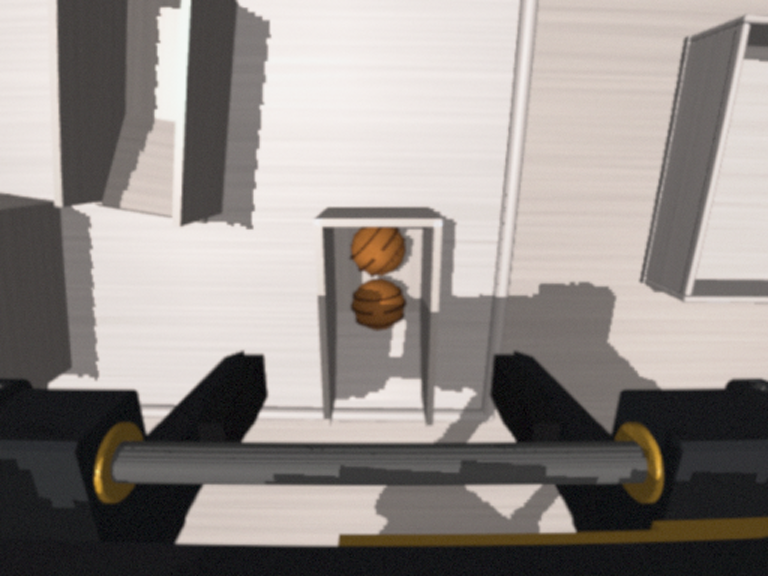

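```bash
python3 - <<'E'
from pans import *
W=cam('wrist'); f=lambda p:(p[0]/1.5,p[1]/1.5)
fit(W,{'C':[(316,219),(442,219),(322,420),(434,422)]},f)
fit(W,{'C':[(316,219),(442,219),(322,420),(434,422)]},f,.058)
E
```

```text
C org [ 0.4864 -0.391 ] yaw 0.3 L 0.116 w [0.063 0.065]
C org [ 0.484  -0.3911] yaw 0.3 L 0.12 w [0.064 0.067]
```

{"op": "send_rows", "data": {"targets": [{"gripper": 88, "translation": [3, 0, 35], "turn": [0, 0, 0]}, {"gripper": 88, "translation": [3, 0, 75], "turn": [0, 0, 0]}, {"gripper": 88, "translation": [3, 0, 95], "turn": [0, 0, 0]}, {"gripper": 88, "translation": [3, 0, 106], "turn": [0, 0, 0]}, {"gripper": 88, "translation": [3, 0, 106], "turn": [0, 0, 0]}, {"gripper": 50, "translation": [3, 0, 106], "turn": [0, 0, 0]}, {"gripper": 50, "translation": [3, 0, 106], "turn": [0, 0, 0]}, {"gripper": 50, "translation": [3, 0, 106], "turn": [0, 0, 0]}, {"gripper": 50, "translation": [3, 0, 106], "turn": [0, 0, 0]}]}}

```text
t: 42.3
tool_pos: [0.4858, -0.3912, 0.0352]
orientation: [3.139, -0.002, 0.009]
ft_force: [-1.0, 1.1, 5.8]
gripper_width: 0.0636
```

{"op": "send_rows", "data": {"targets": [{"gripper": 50, "translation": [0, 0, -5], "turn": [0, 0, 0]}, {"gripper": 50, "translation": [0, 0, -20], "turn": [0, 0, 0]}, {"gripper": 50, "translation": [0, 0, -45], "turn": [0, 0, 0]}, {"gripper": 50, "translation": [0, 0, -75], "turn": [0, 0, 0]}, {"gripper": 50, "translation": [0, 0, -110], "turn": [0, 0, 0]}, {"gripper": 50, "translation": [0, 0, -145], "turn": [0, 0, 0]}, {"gripper": 50, "translation": [0, 0, -180], "turn": [0, 0, 0]}, {"gripper": 50, "translation": [0, 0, -215], "turn": [0, 0, 0]}, {"gripper": 50, "translation": [0, 0, -250], "turn": [0, 0, 0]}, {"gripper": 50, "translation": [0, 0, -280], "turn": [0, 0, 0]}, {"gripper": 50, "translation": [0, 0, -300], "turn": [0, 0, 0]}, {"gripper": 50, "translation": [0, 0, -305], "turn": [0, 0, 0]}, {"gripper": 50, "translation": [0, 0, -305], "turn": [0, 0, 0]}]}}

```text
t: 43.92
tool_pos: [0.4849, -0.3903, 0.3394]
orientation: [3.14, -0.001, 0.009]
ft_force: [-0.6, -0.9, -3.0]
gripper_width: 0.0639
```

```bash
python3 - <<'E'
from h import *
snap('wrist','w14')
s=readout.read_state(); print(s['joint_pos'].round(3),s['tool_pos'])
E
python3 go.py .503 .097 .34 197.5
```

```text
[-0.717  0.123  1.608 -0.     1.409  0.845] [ 0.48471795 -0.39011052  0.33867219]
[  22.4 -486.9   -1.7] [-0.00e+00 -1.00e-01  1.63e+02]
```

View pics/w14.png

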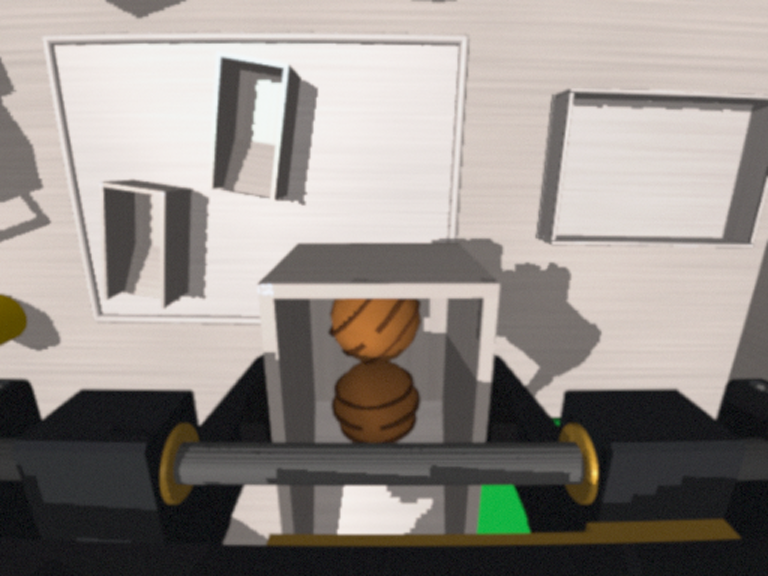

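{"op": "send_rows", "data": {"targets": [{"gripper": 50, "translation": [0, -10, 0], "turn": [0, 0, -4]}, {"gripper": 50, "translation": [1, -28, 0], "turn": [0, 0, -12]}, {"gripper": 50, "translation": [3, -58, 0], "turn": [0, 0, -21]}, {"gripper": 50, "translation": [4, -90, 0], "turn": [0, 0, -30]}, {"gripper": 50, "translation": [6, -122, 0], "turn": [0, 0, -39]}, {"gripper": 50, "translation": [7, -154, 0], "turn": [0, 0, -48]}, {"gripper": 50, "translation": [8, -186, 0], "turn": [0, 0, -57]}, {"gripper": 50, "translation": [10, -218, 0], "turn": [0, 0, -66]}, {"gripper": 50, "translation": [11, -250, 0], "turn": [0, 0, -75]}, {"gripper": 50, "translation": [13, -282, 0], "turn": [0, 0, -84]}, {"gripper": 50, "translation": [14, -314, 0], "turn": [0, 0, -93]}, {"gripper": 50, "translation": [16, -346, 0], "turn": [0, 0, -102]}, {"gripper": 50, "translation": [17, -378, 0], "turn": [0, 0, -111]}, {"gripper": 50, "translation": [19, -410, 0], "turn": [0, 0, -120]}, {"gripper": 50, "translation": [20, -440, 0], "turn": [0, 0, -129]}, {"gripper": 50, "translation": [21, -465, 0], "turn": [0, 0, -138]}, {"gripper": 50, "translation": [22, -480, 0], "turn": [0, 0, -146]}, {"gripper": 50, "translation": [22, -487, 0], "turn": [0, 0, -150]}, {"gripper": 50, "translation": [22, -487, 0], "turn": [0, 0, -150]}]}}

```text
t: 46.35
tool_pos: [0.5018, 0.0974, 0.3366]
orientation: [-3.139, -0.002, 2.627]
ft_force: [0.1, 0.1, -3.2]
gripper_width: 0.0641
```

```bash
python3 go.py .503 .096 .26 197.5
```

```text
[-1.9 -0.5 76.6] [ -0.1  -0.2 -47. ]
```

{"op": "send_rows", "data": {"targets": [{"gripper": 50, "translation": [0, 0, 0], "turn": [0, 0, -4]}, {"gripper": 50, "translation": [0, 0, 0], "turn": [0, 0, -12]}, {"gripper": 50, "translation": [0, 0, 0], "turn": [0, 0, -21]}, {"gripper": 50, "translation": [0, 0, 0], "turn": [0, 0, -30]}, {"gripper": 50, "translation": [0, 0, 5], "turn": [0, 0, -38]}, {"gripper": 50, "translation": [-1, 0, 20], "turn": [0, 0, -44]}, {"gripper": 50, "translation": [-2, 0, 40], "turn": [0, -0.2, -47]}, {"gripper": 50, "translation": [-2, 0, 60], "turn": [0, -0.2, -47]}, {"gripper": 50, "translation": [-2, 0, 76], "turn": [0, -0.2, -47]}, {"gripper": 50, "translation": [-2, 0, 76], "turn": [0, -0.2, -47]}]}}

```text
t: 47.6
tool_pos: [0.5021, 0.096, 0.2585]
orientation: [-3.141, -0.004, -2.837]
ft_force: [-0.6, -0.2, -2.9]
gripper_width: 0.0637
```

{"op": "send_rows", "data": {"targets": [{"gripper": 50, "translation": [0, 0, -3], "turn": [0, 5, 0]}, {"gripper": 50, "translation": [-1, 0, -3], "turn": [0, 10, 0]}, {"gripper": 50, "translation": [-3, 0, -3], "turn": [0, 15, 0]}, {"gripper": 50, "translation": [-4, 0, -3], "turn": [0, 20, 0]}, {"gripper": 50, "translation": [-6, 0, -1], "turn": [0, 23, 0]}, {"gripper": 50, "translation": [-7, 0, 0], "turn": [0, 25, 0]}, {"gripper": 50, "translation": [-8, 0, 0], "turn": [0, 27, 0]}, {"gripper": 50, "translation": [-9, 0, -1], "turn": [0, 29, 0]}, {"gripper": 50, "translation": [-10, 0, -2], "turn": [0, 31, 0]}, {"gripper": 50, "translation": [-11, 0, -4], "turn": [0, 33, 0]}, {"gripper": 50, "translation": [-13, 0, -6], "turn": [0, 35, 0]}, {"gripper": 50, "translation": [-14, 0, -8], "turn": [0, 37, 0]}, {"gripper": 50, "translation": [-16, 0, -10], "turn": [0, 39, 0]}, {"gripper": 50, "translation": [-18, 0, -12], "turn": [0, 41, 0]}, {"gripper": 50, "translation": [-20, 0, -14], "turn": [0, 43, 0]}, {"gripper": 50, "translation": [-21, 0, -16], "turn": [0, 45, 0]}, {"gripper": 50, "translation": [-23, 0, -18], "turn": [0, 47, 0]}, {"gripper": 50, "translation": [-25, 0, -20], "turn": [0, 50, 0]}, {"gripper": 50, "translation": [-25, 0, -20], "turn": [0, 50, 0]}, {"gripper": 50, "translation": [-25, 0, -20], "turn": [0, 50, 0]}]}}

```text
t: 50.1
tool_pos: [0.5261, 0.1036, 0.2783]
orientation: [-3.14, -0.876, -2.838]
ft_force: [-0.8, 0.4, -2.1]
gripper_width: 0.064
```

```bash
python3 - <<'E'
from h import *
snap('side','s9'); w=snap('wrist','w15')
a=cv2.resize(cv2.imread('pics/s9_raw.png')[60:240,150:330],(400,400),interpolation=cv2.INTER_CUBIC)
cv2.imwrite('pics/m9.png',np.hstack([a,cv2.resize(w[84:384,100:400],(400,400))]))
E
python3 go.py .503 .097 .34 197.5
```

```text
[ 62.4   0.6 -20.9] [ -0.  -50.2  -0.1]
```

View pics/m9.png

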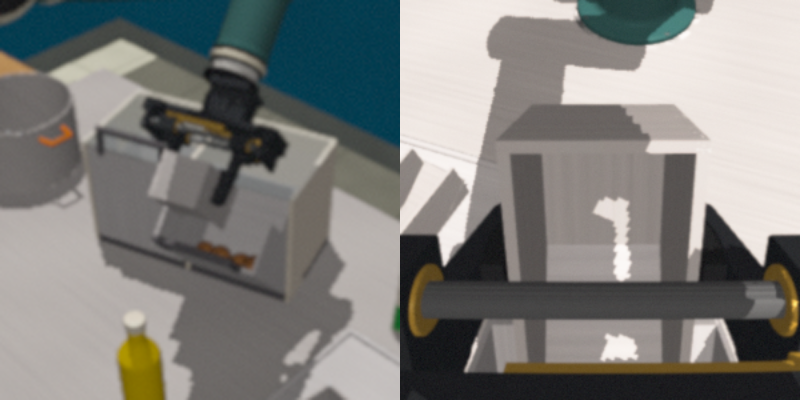

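{"op": "send_rows", "data": {"targets": [{"gripper": 50, "translation": [10, 0, -6], "turn": [0, -4, 0]}, {"gripper": 50, "translation": [20, 0, -13], "turn": [0, -12, 0]}, {"gripper": 50, "translation": [35, 0, -25], "turn": [0, -21, 0]}, {"gripper": 50, "translation": [50, 0, -20], "turn": [0, -30, 0]}, {"gripper": 50, "translation": [61, 0, -20], "turn": [0, -39, 0]}, {"gripper": 50, "translation": [61, 0, -20], "turn": [0, -47, 0]}, {"gripper": 50, "translation": [62, 0, -20], "turn": [0, -50.2, 0]}, {"gripper": 50, "translation": [62, 0, -20], "turn": [0, -50.2, 0]}]}}

```text
t: 51.2
tool_pos: [0.5012, 0.0959, 0.3403]
orientation: [-3.14, 0.001, -2.837]
ft_force: [0.2, -0.3, -2.1]
gripper_width: 0.0636
```

```bash
python3 - <<'E'
from h import *
snap('side','s10')
a=cv2.resize(cv2.imread('pics/s10_raw.png')[100:300,180:440],(780,600),interpolation=cv2.INTER_CUBIC)
cv2.imwrite('pics/m10.png',a)
E
python3 go.py .485 -.391 .339 0.5
```

```text
[ 161.9 -459.6    1.4] [-0.000e+00 -1.000e-01 -1.631e+02]
```

View pics/m10.png

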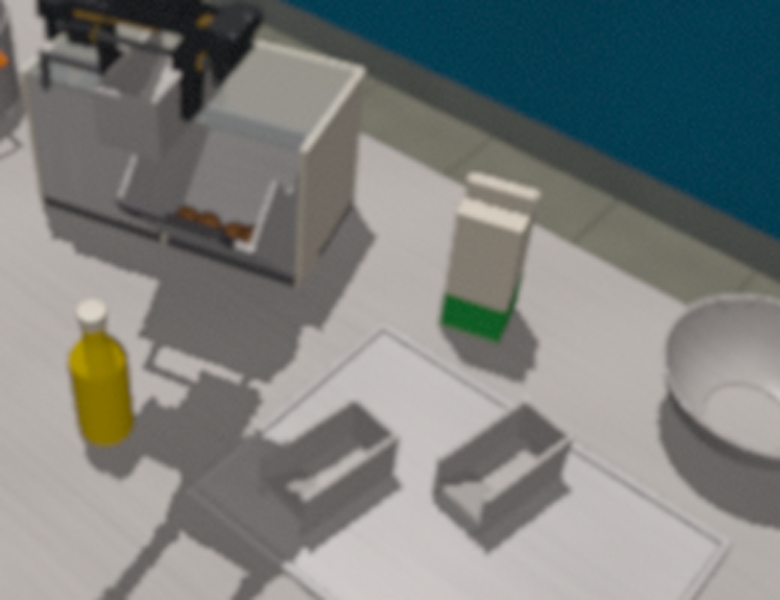

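{"op": "send_rows", "data": {"targets": [{"gripper": 50, "translation": [3, -9, 0], "turn": [0, 0, 4]}, {"gripper": 50, "translation": [10, -28, 0], "turn": [0, 0, 12]}, {"gripper": 50, "translation": [20, -56, 0], "turn": [0, 0, 22]}, {"gripper": 50, "translation": [30, -86, 0], "turn": [0, 0, 32]}, {"gripper": 50, "translation": [41, -116, 0], "turn": [0, 0, 42]}, {"gripper": 50, "translation": [52, -146, 0], "turn": [0, 0, 52]}, {"gripper": 50, "translation": [62, -176, 0], "turn": [0, 0, 62]}, {"gripper": 50, "translation": [73, -206, 0], "turn": [0, 0, 72]}, {"gripper": 50, "translation": [83, -236, 0], "turn": [0, 0, 82]}, {"gripper": 50, "translation": [94, -266, 0], "turn": [0, 0, 92]}, {"gripper": 50, "translation": [104, -296, 0], "turn": [0, 0, 102]}, {"gripper": 50, "translation": [115, -326, 0], "turn": [0, 0, 112]}, {"gripper": 50, "translation": [125, -356, 0], "turn": [0, 0, 122]}, {"gripper": 50, "translation": [136, -386, 0], "turn": [0, 0, 132]}, {"gripper": 50, "translation": [146, -414, 0], "turn": [0, 0, 142]}, {"gripper": 50, "translation": [154, -438, 0], "turn": [0, 0, 152]}, {"gripper": 50, "translation": [160, -453, 0], "turn": [0, 0, 162]}, {"gripper": 50, "translation": [162, -460, 0], "turn": [0, 0, 167]}, {"gripper": 50, "translation": [162, -460, 0], "turn": [0, 0, 167]}]}}

```text
t: 53.62
tool_pos: [0.4851, -0.392, 0.3391]
orientation: [-3.14, 0.001, 0.531]
ft_force: [-0.8, -0.5, -2.8]
gripper_width: 0.0639
```

```bash
python3 go.py .485 -.391 .034 0.5
```

```text
[  0.7  -0.5 305.1] [-0.1  0.1 30. ]
```

{"op": "send_rows", "data": {"targets": [{"gripper": 50, "translation": [0, 0, 10], "turn": [0, 0, 8]}, {"gripper": 50, "translation": [0, 0, 30], "turn": [0, 0, 18]}, {"gripper": 50, "translation": [0, 0, 60], "turn": [0, 0, 26]}, {"gripper": 50, "translation": [0, 0, 95], "turn": [0, 0, 30]}, {"gripper": 50, "translation": [0, 0, 130], "turn": [0, 0, 30]}, {"gripper": 50, "translation": [0, 0, 165], "turn": [0, 0, 30]}, {"gripper": 50, "translation": [0, 0, 200], "turn": [0, 0, 30]}, {"gripper": 50, "translation": [0, 0, 235], "turn": [0, 0, 30]}, {"gripper": 50, "translation": [0, 0, 265], "turn": [0, 0, 30]}, {"gripper": 50, "translation": [0, 0, 285], "turn": [0, 0, 30]}, {"gripper": 50, "translation": [0, 0, 297], "turn": [0, 0, 30]}, {"gripper": 50, "translation": [0, 0, 302], "turn": [0, 0, 30]}, {"gripper": 50, "translation": [0, 0, 305], "turn": [0, 0, 30]}, {"gripper": 50, "translation": [0, 0, 305], "turn": [0, 0, 30]}, {"gripper": 50, "translation": [0, 0, 305], "turn": [0, 0, 30]}]}}

```text
t: 55.5
tool_pos: [0.4854, -0.3924, 0.0352]
orientation: [3.141, -0.0, 0.008]
ft_force: [0.0, 0.9, 0.7]
gripper_width: 0.0635
```

{"op": "send_rows", "data": {"targets": [{"gripper": 50, "translation": [0, 0, 1], "turn": [0, 0, 0]}, {"gripper": 88, "translation": [0, 0, 1], "turn": [0, 0, 0]}, {"gripper": 88, "translation": [0, 0, 1], "turn": [0, 0, 0]}, {"gripper": 88, "translation": [0, 0, 1], "turn": [0, 0, 0]}, {"gripper": 88, "translation": [0, 0, 1], "turn": [0, 0, 0]}, {"gripper": 88, "translation": [0, 0, -30], "turn": [0, 0, 0]}, {"gripper": 88, "translation": [0, 0, -70], "turn": [0, 0, 0]}, {"gripper": 88, "translation": [0, 0, -120], "turn": [0, 0, 0]}, {"gripper": 88, "translation": [0, 0, -180], "turn": [0, 0, 0]}, {"gripper": 88, "translation": [0, 0, -240], "turn": [0, 0, 0]}, {"gripper": 88, "translation": [0, 0, -300], "turn": [0, 0, 0]}, {"gripper": 88, "translation": [0, 0, -300], "turn": [0, 0, 0]}]}}

```text
t: 57.0
tool_pos: [0.4876, -0.3941, 0.3431]
orientation: [3.132, -0.01, 0.008]
ft_force: [0.4, -0.6, -1.1]
gripper_width: 0.0884
```

```bash
python3 - <<'E'
from h import *
snap('scene','c11')
snap('side','s11')
s=readout.read_state(); print(s['joint_pos'].round(3),s['tool_pos'])
E
```

```text
[-7.190e-01  1.270e-01  1.609e+00 -1.000e-03  1.403e+00  8.440e-01] [ 0.48547917 -0.39229486  0.33589251]
```

View pics/s11.png

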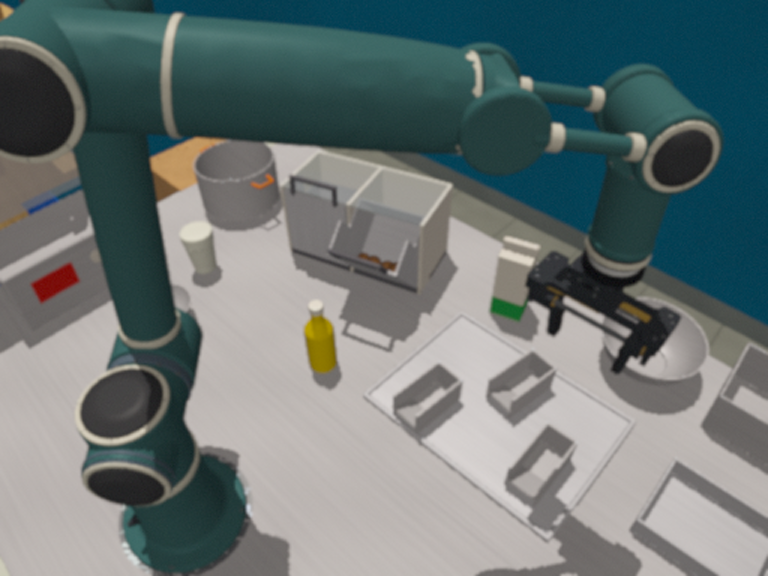

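View pics/c11.png

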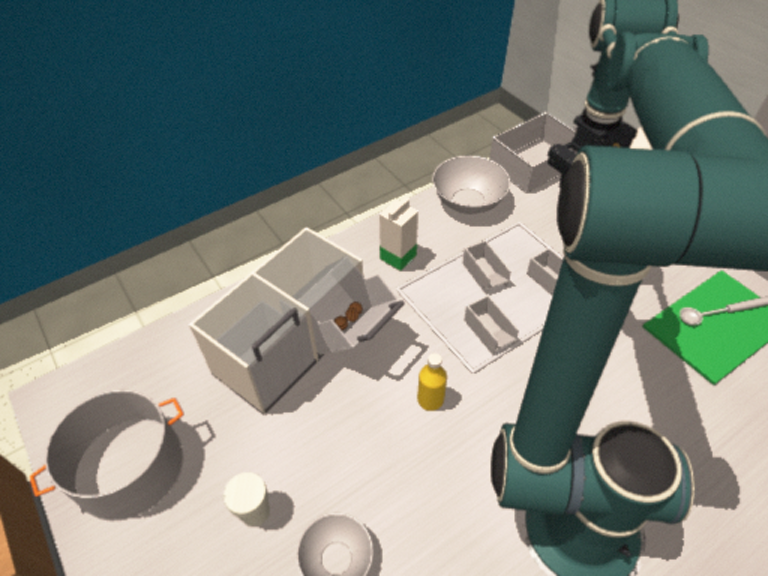

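Pan A seems to have shifted since I placed it, which is probably the announced knock. I'll look at it from above.

{"op": "send_rows", "data": {"targets": [{"gripper": 88, "translation": [0, -20, 0], "turn": [0, 0, 0]}, {"gripper": 88, "translation": [-5, -60, 0], "turn": [0, 0, 0]}, {"gripper": 88, "translation": [-12, -110, 0], "turn": [0, 0, 0]}, {"gripper": 88, "translation": [-20, -160, 0], "turn": [0, 0, 0]}, {"gripper": 88, "translation": [-25, -200, 0], "turn": [0, 0, 0]}, {"gripper": 88, "translation": [-25, -220, 0], "turn": [0, 0, 0]}, {"gripper": 88, "translation": [-25, -220, 0], "turn": [0, 0, 0]}, {"gripper": 88, "translation": [-25, -220, 0], "turn": [0, 0, 0]}]}}

```text
t: 58.1
tool_pos: [0.4589, -0.1732, 0.3349]
orientation: [3.139, -0.001, 0.008]
ft_force: [0.3, -0.1, -0.4]
gripper_width: 0.0876
```

```bash
python3 - <<'E'
from h import *
snap('wrist','w16')
s=readout.read_state(); print(s['joint_pos'].round(3),s['tool_pos'])
E
```

```text
[-0.411 -0.135  1.871 -0.002  1.403  1.153] [ 0.45892354 -0.17344295  0.33504553]
```

View pics/w16.png

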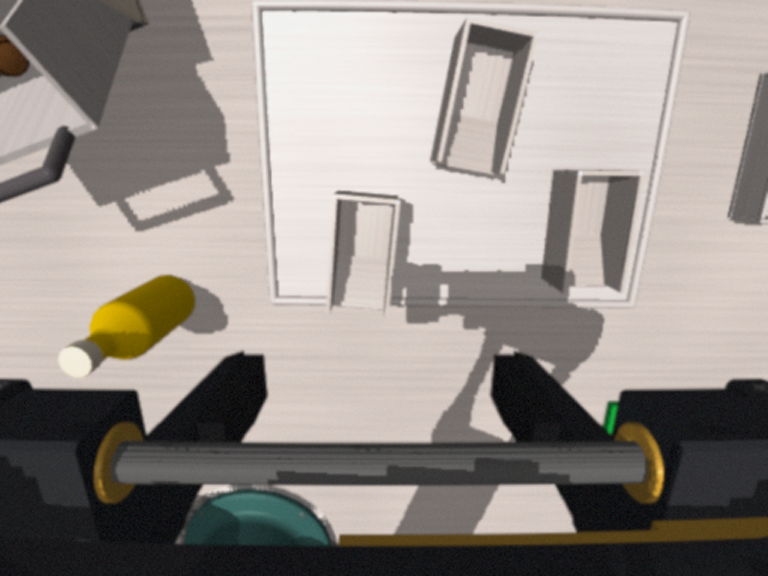

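Pan A stands upright, lip near the tray edge, with its middle well on the tray. Now I'll look into the bin.

```bash
python3 - <<'E'
from pans import *
W=cam('wrist'); f=lambda p:(p[0]/1.5,p[1]/1.5)
fit(W,{'A':[(336,193),(401,201),(330,310),(387,314)]},f)
E
python3 go.py .51 .06 .34 107.4
```

```text
A org [ 0.4599 -0.1604] yaw -5.1 L 0.116 w [0.062 0.058]
[  52.7 -233.1   -5.4] [ 1.00e-01  1.00e-01 -1.07e+02]
```

{"op": "send_rows", "data": {"targets": [{"gripper": 88, "translation": [5, -20, 0], "turn": [0, 0, -10]}, {"gripper": 88, "translation": [10, -50, 0], "turn": [0, 0, -20]}, {"gripper": 88, "translation": [20, -80, 0], "turn": [0, 0, -30]}, {"gripper": 88, "translation": [25, -110, 0], "turn": [0, 0, -40]}, {"gripper": 80, "translation": [30, -140, 0], "turn": [0, 0, -50]}, {"gripper": 70, "translation": [38, -170, 0], "turn": [0, 0, -60]}, {"gripper": 60, "translation": [45, -200, 0], "turn": [0, 0, -70]}, {"gripper": 50, "translation": [50, -220, 0], "turn": [0, 0, -80]}, {"gripper": 50, "translation": [53, -233, 0], "turn": [0, 0, -90]}, {"gripper": 50, "translation": [53, -233, 0], "turn": [0, 0, -100]}, {"gripper": 50, "translation": [53, -233, -5], "turn": [0, 0, -107]}, {"gripper": 50, "translation": [53, -233, -5], "turn": [0, 0, -107]}, {"gripper": 50, "translation": [53, -233, -5], "turn": [0, 0, -107]}]}}

```text
t: 59.78
tool_pos: [0.5106, 0.0593, 0.3393]
orientation: [-3.141, 0.002, 1.871]
ft_force: [-0.1, -0.7, 0.2]
gripper_width: 0.05
```

```bash
python3 - <<'E'
from h import *
snap('wrist','w17')
s=readout.read_state(); print(s['joint_pos'].round(3),s['tool_pos'])
E
```

```text
[ 0.069 -0.088  1.822 -0.002  1.408 -0.232] [0.51047286 0.05940659 0.3392718 ]
```

View pics/w17.png

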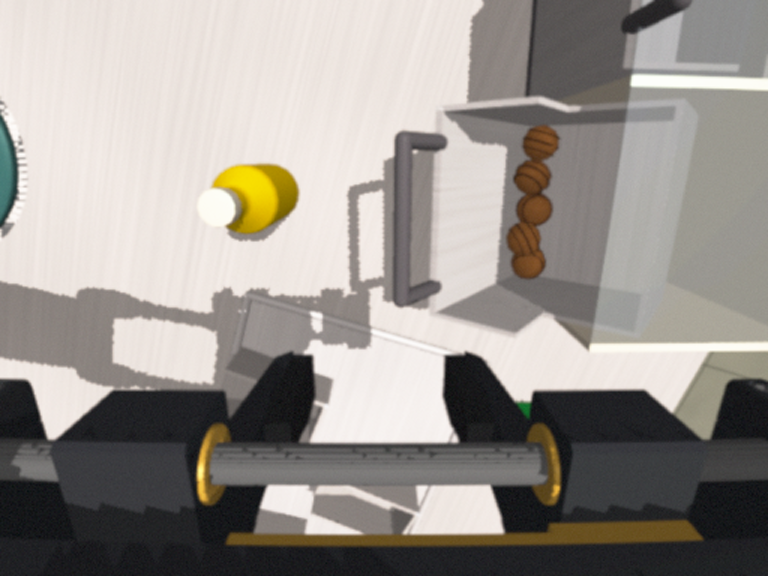

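Five walnuts lie in the bin, at (540,142) to (528,262). That is the four poured plus the stock walnut. Now I'll close it.

```bash
python3 - <<'E'
from h import *
W=cam('wrist')
a=onz(W,(403/1.5,140/1.5),.184);b=onz(W,(403/1.5,296/1.5),.184);print(a,b,(a+b)/2)
E
python3 go.py .515 .102 .25 107.4;python3 go.py .515 .102 .174 107.4
```

```text
[0.49886541 0.15243599 0.184     ] [0.53220068 0.0515129  0.184     ] [0.51553304 0.10197445 0.184     ]
[39.5 17.  89.2] [-0.   0.1 -0.1]
[ 39.7  17.  165.2] [-0.   0.1 -0.1]
```

{"op": "send_rows", "data": {"targets": [{"gripper": 50, "translation": [20, 9, 30], "turn": [0, 0, 0]}, {"gripper": 50, "translation": [40, 17, 70], "turn": [0, 0, 0]}, {"gripper": 50, "translation": [40, 17, 110], "turn": [0, 0, 0]}, {"gripper": 50, "translation": [40, 17, 145], "turn": [0, 0, 0]}, {"gripper": 50, "translation": [40, 17, 165], "turn": [0, 0, 0]}, {"gripper": 50, "translation": [40, 17, 165], "turn": [0, 0, 0]}, {"gripper": 18, "translation": [40, 17, 165], "turn": [0, 0, 0]}, {"gripper": 18, "translation": [40, 17, 165], "turn": [0, 0, 0]}, {"gripper": 18, "translation": [40, 17, 165], "turn": [0, 0, 0]}, {"gripper": 18, "translation": [40, 17, 165], "turn": [0, 0, 0]}]}}

```text
t: 61.08
tool_pos: [0.5152, 0.1023, 0.1748]
orientation: [3.141, 0.002, 1.872]
ft_force: [-0.4, -0.4, -0.1]
gripper_width: 0.0178
```

```bash
python3 - <<'E'
from h import *
snap('wrist','w18')
E
```

```text
(no output)
```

View pics/w18.png

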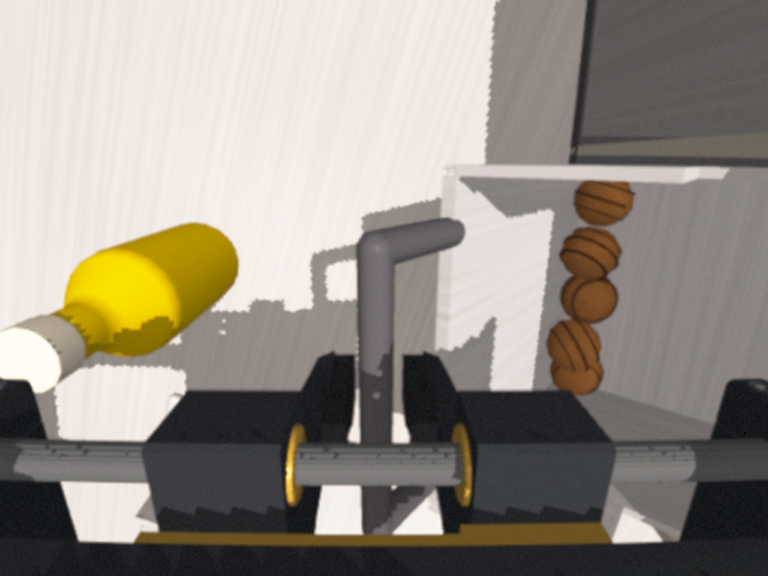

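{"op": "send_rows", "data": {"targets": [{"gripper": 18, "translation": [0, 8, -6], "turn": [0, 0, 0]}, {"gripper": 18, "translation": [0, 17, -13], "turn": [0, 0, 0]}, {"gripper": 18, "translation": [0, 27, -19], "turn": [0, 0, 0]}, {"gripper": 18, "translation": [0, 36, -24], "turn": [0, 0, 0]}, {"gripper": 18, "translation": [0, 46, -29], "turn": [0, 0, 0]}, {"gripper": 18, "translation": [0, 55, -33], "turn": [0, 0, 0]}, {"gripper": 18, "translation": [0, 65, -37], "turn": [0, 0, 0]}, {"gripper": 18, "translation": [0, 75, -40], "turn": [0, 0, 0]}, {"gripper": 18, "translation": [0, 86, -43], "turn": [0, 0, 0]}, {"gripper": 18, "translation": [0, 96, -45], "turn": [0, 0, 0]}, {"gripper": 18, "translation": [0, 107, -47], "turn": [0, 0, 0]}, {"gripper": 18, "translation": [0, 117, -48], "turn": [0, 0, 0]}, {"gripper": 18, "translation": [0, 128, -48], "turn": [0, 0, 0]}, {"gripper": 18, "translation": [0, 135, -48], "turn": [0, 0, 0]}, {"gripper": 18, "translation": [0, 140, -48], "turn": [0, 0, 0]}, {"gripper": 18, "translation": [0, 142, -48], "turn": [0, 0, 0]}, {"gripper": 18, "translation": [0, 142, -48], "turn": [0, 0, 0]}]}}

```text
t: 63.25
tool_pos: [0.6497, 0.1442, 0.2223]
orientation: [-3.139, 0.002, 1.872]
ft_force: [-4.7, -1.4, 1.8]
gripper_width: 0.0183
```

{"op": "send_rows", "data": {"targets": [{"gripper": 18, "translation": [0, 3, 0], "turn": [0, 0, 0]}, {"gripper": 18, "translation": [0, 5, 0], "turn": [0, 0, 0]}, {"gripper": 18, "translation": [0, 5, 0], "turn": [0, 0, 0]}]}}

```text
t: 63.62
tool_pos: [0.65, 0.1443, 0.2221]
orientation: [-3.129, 0.002, 1.872]
ft_force: [-15.9, -5.2, 8.0]
gripper_width: 0.0183
```

The bin is at its shut stop: no further travel at 17 N. I'll release and rise.

{"op": "send_rows", "data": {"targets": [{"gripper": 18, "translation": [0, -2, 0], "turn": [0, 0, 0]}, {"gripper": 18, "translation": [0, -3, 0], "turn": [0, 0, 0]}, {"gripper": 50, "translation": [0, -3, 0], "turn": [0, 0, 0]}, {"gripper": 50, "translation": [0, -3, 0], "turn": [0, 0, 0]}, {"gripper": 50, "translation": [0, -3, 0], "turn": [0, 0, 0]}, {"gripper": 50, "translation": [0, -3, -20], "turn": [0, 0, 0]}, {"gripper": 50, "translation": [0, -3, -60], "turn": [0, 0, 0]}, {"gripper": 50, "translation": [-30, -40, -100], "turn": [0, 0, 0]}, {"gripper": 50, "translation": [-60, -80, -120], "turn": [0, 0, 0]}, {"gripper": 50, "translation": [-80, -100, -120], "turn": [0, 0, 0]}, {"gripper": 50, "translation": [-80, -100, -120], "turn": [0, 0, 0]}]}}

```text
t: 65.0
tool_pos: [0.5795, 0.0376, 0.3462]
orientation: [-3.132, 0.003, 1.87]
ft_force: [0.1, -0.0, 0.3]
gripper_width: 0.0498
```

```bash
python3 - <<'E'
from h import *
snap('wrist','w19'); snap('side','s19'); snap('scene','c19')
s=readout.read_state(); print(s['tool_pos'],s['ft_force'])
E
```

```text
[0.5800541  0.0395913  0.34401371] [ 0.45576651  0.47706039 -0.42510733]
```

View pics/w19.png

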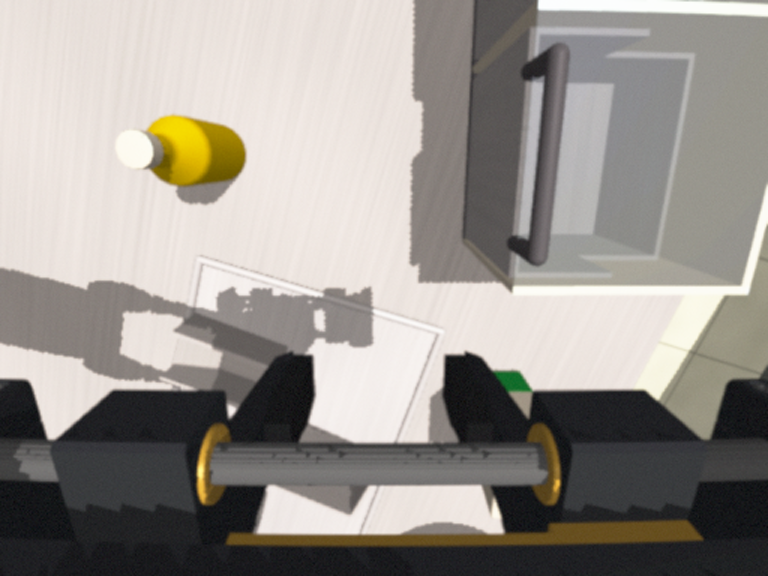

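View pics/s19.png

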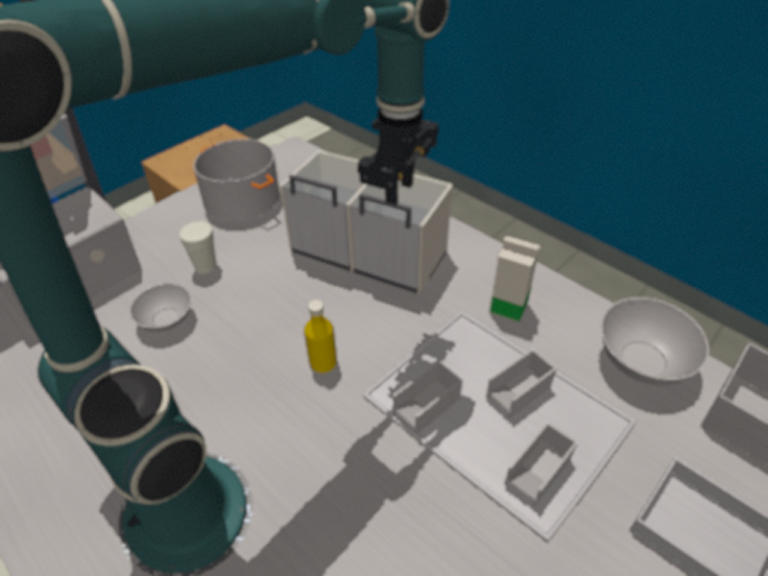

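The bin looks shut. I'll take one look from above to count the walnuts and check the bar position.

{"op": "send_rows", "data": {"targets": [{"gripper": 50, "translation": [0, 30, -5], "turn": [0, 0, 0]}, {"gripper": 50, "translation": [20, 70, -10], "turn": [0, 0, 0]}, {"gripper": 50, "translation": [30, 110, -10], "turn": [0, 0, 0]}, {"gripper": 50, "translation": [30, 120, -10], "turn": [0, 0, 0]}, {"gripper": 50, "translation": [30, 120, -10], "turn": [0, 0, 0]}, {"gripper": 50, "translation": [30, 120, -10], "turn": [0, 0, 0]}]}}

```text
t: 65.9
tool_pos: [0.6851, 0.1035, 0.3524]
orientation: [-3.129, 0.002, 1.872]
ft_force: [-0.3, -0.8, 0.6]
gripper_width: 0.0498
```

```bash
python3 - <<'E'
from h import *
snap('wrist','w20')
E
```

```text
(no output)
```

View pics/w20.png

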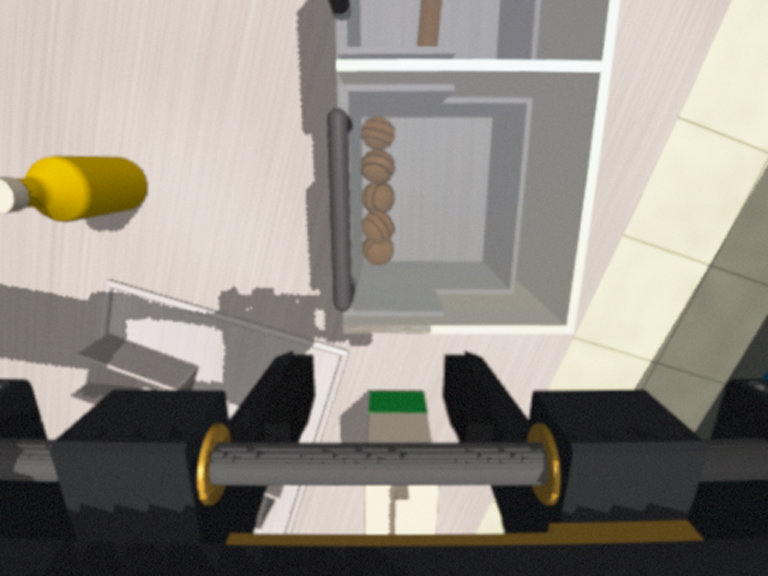

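```bash
python3 - <<'E'
from h import *
W=cam('wrist')
a=onz(W,(339/1.5,115/1.5),.233);b=onz(W,(342/1.5,305/1.5),.233);print(a,b,(a+b)/2)
d=(a+b)/2-np.array([.6473,.1438,.233]); print(d@np.array([.954,.301,0])*1000,'mm from first shut bar')
env.close_job()
print(readout.read_state()['t'])
E
```

```text
[0.63224617 0.19584618 0.233     ] [0.66458949 0.08796441 0.233     ] [0.64841783 0.1419053  0.233     ]
0.4961056885837004 mm from first shut bar
the job is handed in; nothing more can be done
the job is handed in; nothing more can be done
```

I opened the right bin, which held the stock walnut, to its stop. I then tipped out all three pans (1, 1 and 2 walnuts), stood them back on the tray, pushed the bin shut and handed the job in at about 66 s.

**Last checks:**
- **Bin:** all five walnuts (four poured plus the stock one) were visible through the roof of the shut bin. Its grip bar measured 0.5 mm from where it started, and it would not move further under a 17 N push.
- **Left bin:** it was never touched, and the cinnamon stick is still in it.
- **Pans:** all three were empty and upright, with their middles on the tray. Pan A moved about 4 cm after I had put it down, most likely the announced knock. It still stands with its middle well on the tray, so I left it there.
- **Other objects:** the carton, cups and bottle look unmoved in the pictures. I did not re-measure their positions.

**Disagreement:** early side and wrist camera measurements of the pans differed by about 10 mm. I resolved this with a close wrist view before each grasp, and the grip width of 63 to 64 mm matched the pan.

No check failed.

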